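Rake the heaped spacer blocks level on the counting tray

ROBOT

A 6-joint arm with a two-finger parallel gripper is mounted at the origin on the work surface. World frame = base frame: x ahead of the robot, y to its left, z up, the work surface at z = 0. Lengths are in m, angles in rad, forces in N, time in s.
With the tool pointing down it reaches from about 0.4 to 0.825 m from the base axis. Payload 7 kg.
Tool frame: the origin (TCP) lies midway between the tips of the shut fingers; the grasp point (between the pads) lies 19 mm behind it; z points along the fingers, x is the direction in which the jaws open and shut, and the axes are right-handed (so a half turn about z gives the same grasp; the last joint's range is limited). The gripper opens to 88 mm and grips with 3 to 60 N. Pads are 19 mm wide; open, the fingers measure 130 mm over their backs; the gripper's body (78 mm by 193 mm) begins 47 mm behind the grasp point.
Start: joints at [1.458, 0.359, 0.012, 0, -1.224, -0.288], TCP at [0.263, 0.621, 0.227] pointing down, gripper open.
Joint ranges: [-3.07, 3.07], [-1.43, 2.12], [-1.02, 1.25], [-3.03, 1.67], [-3.05, -0], [-3.03, 3.03]. Speed limits (rad/s): [2.39, 2.39, 3.01, 3.14, 3.14, 3.14].

INTERFACE

Orientations are given as [roll, pitch, yaw] about the fixed x, y, z axes, in that order (R = Rz(yaw) Ry(pitch) Rx(roll)).
In Python, from station import arm, grab_frame, camera_params gives the robot as it stands.
- The arm moves only by the shell command python3 -m handwheel 'ROWS' [FORCE]. ROWS is JSON, a list that holds one entry, the list of rows, each a list of 5 numbers: the finger opening in m, from 0 to 0.0876, then the shift along the tool's x, y, z in m, then the turn about the tool's z in degrees. A call has 1 to 20 rows; each row is the pose to reach, as a shift and turn from the pose measured when the call began, along the tool's axes at that moment; what a row does not reach only later rows make up. A row lasts 1/12 s, in which the tool goes at most 41.7 mm and 7.16 degrees, less where a joint would pass 70% of its speed; a pose out of reach is approached as far as the arm can. A call with a gripper value outside its range is refused whole. The fingers move at their own pace and stop on an object; FORCE is the grip in N (left out, the last holds). Time passes only in rows, so rows that repeat a pose let the fingers close. It gives the time, the measured TCP pose, the force and the opening at its end, in the units of the state.
- arm.get_state(): the state, without advancing time (a new reading comes with each control period).
- grab_frame(name): name is "scene" or "top" or "wrist"; returns the picture (480x640x3 uint8, blue, green, red); there is no depth.
- camera_params(name): a dict with "intrinsics" (3x3 intrinsics, pixels), "k1" (the pictures are not rectified: a ray, as slopes to the right and down, at radius r is drawn at 1 + k1 r^2 times it, then the intrinsics apply), "R" (3x3) and "t" (3): a world point X has camera coordinates R X + t; the wrist camera has in their place "tool_from_camera" (4x4, takes a point from camera to tool coordinates, whose origin is the TCP and whose axes are the tool frame's). Camera axes: x right, y down, z forward; pixel columns grow to the right and rows downward; lengths in m; the calibration is good to about 2 mm. A picture is of the moment at which its call begins: read the wrist's pose just before it. camera_params takes no time and is no camera call.
- arm.job_done(): hands the job in, once; it reports no verdict.
The state is a dict: "t": time; "q": joint angles; "qd": joint speeds; "joint_efforts": joint torques, N m; "eef_pos": TCP position; "ee_rot": TCP orientation; "force": force on the tool from outside, world axes, zero at the start; "moment": the same for the moment, N m; "width": finger opening in m.
Only numpy, scipy, OpenCV 4.12 (cv2) and the standard library are available. Lean on these libraries where they do the work, as an engineer would, in place of code of your own. Each camera call takes 0.05 s, during which the arm holds its last target.

TASK

Take the rake from its rest and rake the spacer blocks, heaped at one end of the counting tray, out into an even single layer for counting: none on top of another and at least two in each third of the bed. Draw the rake with its tines resting lightly on the bed, feeling for the bed and never pressing hard on it or on the blocks, and do not touch the blocks with the gripper. Then hang the rake back upright in its rest, and leave the tape roll, carton and bin where they are.

Things in the scene. Friction and masses are not known exactly. Their poses are not given: they have to be found in the camera images.
- tray: Fixed grey counting tray, open on top. Origin: centre of its underside on the bench; x across, y along the tray, z up. Inside 130 (x) by 270 (y) mm; walls 8 mm thick, top 44 mm above the origin; a black read-out box 50 mm high stands outside the +x wall. The white bed's surface is 20 mm above the origin.
- bed_mid (a point): Middle of the tray's bed, on its surface; axes as the tray's. The bed plate floats on stiff springs (6 N per mm of sinking). Two blue lines across it at y = -45 and +45 mm mark three equal thirds; the heap starts in the third beyond y = +45.
- rake_grip (a point): Centre of the rake's wooden handle, 22 mm thick (y: pinch it so), 40 mm wide (x), reaching 40 mm below and 30 mm above this point. z up the handle, x along the rake's head, y the raking direction. The stem is set to a different length each time, which holds in use but is not measured: the tine tips are 135 to 159 mm below this point. Rake 0.24 kg.
- rake_collar (a point): Centre of the underside of the rake's steel collar plate, 40 (x) by 76 (y) by 6 mm, 55 mm below rake_grip. Under it, on the stem: blue head bar 116 (x) by 16 (y) by 12 mm with six round steel tines, 8 mm thick, 20 mm apart along x (108 mm over all), standing 34 mm down from the bar.
- rest_seat (a point): Centre of the fixed rake rest at the top of its two aluminium rails, 114 mm above the bench. Rails along x, 150 mm long between end plates of equal height, 44 mm gap between them (y). The rake hangs with its collar across both rails, its head lengthwise between them, handle centre 55 mm above this point; it lifts straight up.
- tape: Loose cardboard-brown tape roll, 96 mm across, 48 mm high; origin at the centre of its underside. Bystander.
- carton: Loose red carton 70 by 110 by 45 mm; origin at the centre of its underside. Bystander.
- bin: Loose blue open bin 100 by 140 by 70 mm; origin at the centre of its underside. Bystander.
- block0_c (a point): Centre of a loose plastic spacer block, 30 by 30 by 18 mm high, 18 to 35 g, orange; it starts in the back row of the heap, next to the end wall. The three rows are of three blocks, about 40 mm apart along the tray's x.
- block1_c (a point): Centre of a loose plastic spacer block, 30 by 30 by 18 mm high, 18 to 35 g, red; it starts in the back row of the heap, next to the end wall. The three rows are of three blocks, about 40 mm apart along the tray's x.
- block2_c (a point): Centre of a loose plastic spacer block, 30 by 30 by 18 mm high, 18 to 35 g, red; it starts in the back row of the heap, next to the end wall. The three rows are of three blocks, about 40 mm apart along the tray's x.
- block3_c (a point): Centre of a loose plastic spacer block, 30 by 30 by 18 mm high, 18 to 35 g, orange; it starts in the front row of the heap, on the bed, about 20 mm of clear bed between it and the back row. The three rows are of three blocks, about 40 mm apart along the tray's x.
- block4_c (a point): Centre of a loose plastic spacer block, 30 by 30 by 18 mm high, 18 to 35 g, red; it starts in the front row of the heap, on the bed, about 20 mm of clear bed between it and the back row. The three rows are of three blocks, about 40 mm apart along the tray's x.
- block5_c (a point): Centre of a loose plastic spacer block, 30 by 30 by 18 mm high, 18 to 35 g, red; it starts in the front row of the heap, on the bed, about 20 mm of clear bed between it and the back row. The three rows are of three blocks, about 40 mm apart along the tray's x.
- block6_c (a point): Centre of a loose plastic spacer block, 30 by 30 by 18 mm high, 18 to 35 g, orange; it starts on top of the front row. The three rows are of three blocks, about 40 mm apart along the tray's x.
- block7_c (a point): Centre of a loose plastic spacer block, 30 by 30 by 18 mm high, 18 to 35 g, red; it starts on top of the front row. The three rows are of three blocks, about 40 mm apart along the tray's x.
- block8_c (a point): Centre of a loose plastic spacer block, 30 by 30 by 18 mm high, 18 to 35 g, red; it starts on top of the front row. The three rows are of three blocks, about 40 mm apart along the tray's x.
Not all that is in view belongs to the job. Leave any green or grey look-alike of the part that bears block6_c alone.

How it is judged:
On the way, in this order (a step that is already met when the one before it is completed fails the run):
1. the rake is lifted from its rest (z of rake_grip in the frame of rest_seat above 0.1 m), for 0.1 s.
2. the rake slides along with its tines on the bed while pushing blocks (more than 1 N on the tray and 10 mm/s for 0.4 s) (contact force between rake and tray above 1 N and linear speed of rake above 0.01 m/s and (contact force between rake and block0 above 0.03 N or contact force between rake and block1 above 0.03 N or contact force between rake and block2 above 0.03 N or contact force between rake and block3 above 0.03 N or contact force between rake and block4 above 0.03 N or contact force between rake and block5 above 0.03 N or contact force between rake and block6 above 0.03 N or contact force between rake and block7 above 0.03 N or contact force between rake and block8 above 0.03 N)), for 0.4 s.
At the end, for the whole second after the job is handed in: All blocks lie still inside the tray in one layer (centres under 20 mm above the bed), two or more centres in each third of the bed; the rake hangs still and upright (0.12 rad) in its rest, handle centre within 22 mm of the seat axis and 48 to 62 mm above it (x of block0_c in the frame of tray between -0.065 and 0.065 m and y of block0_c in the frame of tray between -0.135 and 0.135 m and z of block0_c in the frame of tray between 0.02 and 0.04 m and linear speed of each of block0, block1, block2, block3, block4, block5, block6, block7, block8, rake below 0.02 m/s and x of block1_c in the frame of tray between -0.065 and 0.065 m and y of block1_c in the frame of tray between -0.135 and 0.135 m and z of block1_c in the frame of tray between 0.02 and 0.04 m and x of block2_c in the frame of tray between -0.065 and 0.065 m and y of block2_c in the frame of tray between -0.135 and 0.135 m and z of block2_c in the frame of tray between 0.02 and 0.04 m and x of block3_c in the frame of tray between -0.065 and 0.065 m and y of block3_c in the frame of tray between -0.135 and 0.135 m and z of block3_c in the frame of tray between 0.02 and 0.04 m and x of block4_c in the frame of tray between -0.065 and 0.065 m and y of block4_c in the frame of tray between -0.135 and 0.135 m and z of block4_c in the frame of tray between 0.02 and 0.04 m and x of block5_c in the frame of tray between -0.065 and 0.065 m and y of block5_c in the frame of tray between -0.135 and 0.135 m and z of block5_c in the frame of tray between 0.02 and 0.04 m and x of block6_c in the frame of tray between -0.065 and 0.065 m and y of block6_c in the frame of tray between -0.135 and 0.135 m and z of block6_c in the frame of tray between 0.02 and 0.04 m and x of block7_c in the frame of tray between -0.065 and 0.065 m and y of block7_c in the frame of tray between -0.135 and 0.135 m and z of block7_c in the frame of tray between 0.02 and 0.04 m and x of block8_c in the frame of tray between -0.065 and 0.065 m and y of block8_c in the frame of tray between -0.135 and 0.135 m and z of block8_c in the frame of tray between 0.02 and 0.04 m and ((y of block1_c in the frame of tray below -0.045 m and y of block0_c in the frame of tray below -0.045 m) or (y of block2_c in the frame of tray below -0.045 m and (y of block0_c in the frame of tray below -0.045 m or y of block1_c in the frame of tray below -0.045 m)) or (y of block3_c in the frame of tray below -0.045 m and (y of block0_c in the frame of tray below -0.045 m or y of block1_c in the frame of tray below -0.045 m or y of block2_c in the frame of tray below -0.045 m)) or (y of block4_c in the frame of tray below -0.045 m and (y of block0_c in the frame of tray below -0.045 m or y of block1_c in the frame of tray below -0.045 m or y of block2_c in the frame of tray below -0.045 m or y of block3_c in the frame of tray below -0.045 m)) or (y of block5_c in the frame of tray below -0.045 m and (y of block0_c in the frame of tray below -0.045 m or y of block1_c in the frame of tray below -0.045 m or y of block2_c in the frame of tray below -0.045 m or y of block3_c in the frame of tray below -0.045 m or y of block4_c in the frame of tray below -0.045 m)) or (y of block6_c in the frame of tray below -0.045 m and (y of block0_c in the frame of tray below -0.045 m or y of block1_c in the frame of tray below -0.045 m or y of block2_c in the frame of tray below -0.045 m or y of block3_c in the frame of tray below -0.045 m or y of block4_c in the frame of tray below -0.045 m or y of block5_c in the frame of tray below -0.045 m)) or (y of block7_c in the frame of tray below -0.045 m and (y of block0_c in the frame of tray below -0.045 m or y of block1_c in the frame of tray below -0.045 m or y of block2_c in the frame of tray below -0.045 m or y of block3_c in the frame of tray below -0.045 m or y of block4_c in the frame of tray below -0.045 m or y of block5_c in the frame of tray below -0.045 m or y of block6_c in the frame of tray below -0.045 m)) or (y of block8_c in the frame of tray below -0.045 m and (y of block0_c in the frame of tray below -0.045 m or y of block1_c in the frame of tray below -0.045 m or y of block2_c in the frame of tray below -0.045 m or y of block3_c in the frame of tray below -0.045 m or y of block4_c in the frame of tray below -0.045 m or y of block5_c in the frame of tray below -0.045 m or y of block6_c in the frame of tray below -0.045 m or y of block7_c in the frame of tray below -0.045 m))) and ((y of block1_c in the frame of tray between -0.045 and 0.045 m and y of block0_c in the frame of tray between -0.045 and 0.045 m) or (y of block2_c in the frame of tray between -0.045 and 0.045 m and (y of block0_c in the frame of tray between -0.045 and 0.045 m or y of block1_c in the frame of tray between -0.045 and 0.045 m)) or (y of block3_c in the frame of tray between -0.045 and 0.045 m and (y of block0_c in the frame of tray between -0.045 and 0.045 m or y of block1_c in the frame of tray between -0.045 and 0.045 m or y of block2_c in the frame of tray between -0.045 and 0.045 m)) or (y of block4_c in the frame of tray between -0.045 and 0.045 m and (y of block0_c in the frame of tray between -0.045 and 0.045 m or y of block1_c in the frame of tray between -0.045 and 0.045 m or y of block2_c in the frame of tray between -0.045 and 0.045 m or y of block3_c in the frame of tray between -0.045 and 0.045 m)) or (y of block5_c in the frame of tray between -0.045 and 0.045 m and (y of block0_c in the frame of tray between -0.045 and 0.045 m or y of block1_c in the frame of tray between -0.045 and 0.045 m or y of block2_c in the frame of tray between -0.045 and 0.045 m or y of block3_c in the frame of tray between -0.045 and 0.045 m or y of block4_c in the frame of tray between -0.045 and 0.045 m)) or (y of block6_c in the frame of tray between -0.045 and 0.045 m and (y of block0_c in the frame of tray between -0.045 and 0.045 m or y of block1_c in the frame of tray between -0.045 and 0.045 m or y of block2_c in the frame of tray between -0.045 and 0.045 m or y of block3_c in the frame of tray between -0.045 and 0.045 m or y of block4_c in the frame of tray between -0.045 and 0.045 m or y of block5_c in the frame of tray between -0.045 and 0.045 m)) or (y of block7_c in the frame of tray between -0.045 and 0.045 m and (y of block0_c in the frame of tray between -0.045 and 0.045 m or y of block1_c in the frame of tray between -0.045 and 0.045 m or y of block2_c in the frame of tray between -0.045 and 0.045 m or y of block3_c in the frame of tray between -0.045 and 0.045 m or y of block4_c in the frame of tray between -0.045 and 0.045 m or y of block5_c in the frame of tray between -0.045 and 0.045 m or y of block6_c in the frame of tray between -0.045 and 0.045 m)) or (y of block8_c in the frame of tray between -0.045 and 0.045 m and (y of block0_c in the frame of tray between -0.045 and 0.045 m or y of block1_c in the frame of tray between -0.045 and 0.045 m or y of block2_c in the frame of tray between -0.045 and 0.045 m or y of block3_c in the frame of tray between -0.045 and 0.045 m or y of block4_c in the frame of tray between -0.045 and 0.045 m or y of block5_c in the frame of tray between -0.045 and 0.045 m or y of block6_c in the frame of tray between -0.045 and 0.045 m or y of block7_c in the frame of tray between -0.045 and 0.045 m))) and ((y of block1_c in the frame of tray above 0.045 m and y of block0_c in the frame of tray above 0.045 m) or (y of block2_c in the frame of tray above 0.045 m and (y of block0_c in the frame of tray above 0.045 m or y of block1_c in the frame of tray above 0.045 m)) or (y of block3_c in the frame of tray above 0.045 m and (y of block0_c in the frame of tray above 0.045 m or y of block1_c in the frame of tray above 0.045 m or y of block2_c in the frame of tray above 0.045 m)) or (y of block4_c in the frame of tray above 0.045 m and (y of block0_c in the frame of tray above 0.045 m or y of block1_c in the frame of tray above 0.045 m or y of block2_c in the frame of tray above 0.045 m or y of block3_c in the frame of tray above 0.045 m)) or (y of block5_c in the frame of tray above 0.045 m and (y of block0_c in the frame of tray above 0.045 m or y of block1_c in the frame of tray above 0.045 m or y of block2_c in the frame of tray above 0.045 m or y of block3_c in the frame of tray above 0.045 m or y of block4_c in the frame of tray above 0.045 m)) or (y of block6_c in the frame of tray above 0.045 m and (y of block0_c in the frame of tray above 0.045 m or y of block1_c in the frame of tray above 0.045 m or y of block2_c in the frame of tray above 0.045 m or y of block3_c in the frame of tray above 0.045 m or y of block4_c in the frame of tray above 0.045 m or y of block5_c in the frame of tray above 0.045 m)) or (y of block7_c in the frame of tray above 0.045 m and (y of block0_c in the frame of tray above 0.045 m or y of block1_c in the frame of tray above 0.045 m or y of block2_c in the frame of tray above 0.045 m or y of block3_c in the frame of tray above 0.045 m or y of block4_c in the frame of tray above 0.045 m or y of block5_c in the frame of tray above 0.045 m or y of block6_c in the frame of tray above 0.045 m)) or (y of block8_c in the frame of tray above 0.045 m and (y of block0_c in the frame of tray above 0.045 m or y of block1_c in the frame of tray above 0.045 m or y of block2_c in the frame of tray above 0.045 m or y of block3_c in the frame of tray above 0.045 m or y of block4_c in the frame of tray above 0.045 m or y of block5_c in the frame of tray above 0.045 m or y of block6_c in the frame of tray above 0.045 m or y of block7_c in the frame of tray above 0.045 m))) and horizontal distance between rake_grip and rest_seat below 0.022 m and z of rake_grip in the frame of rest_seat between 0.048 and 0.062 m and angle between rake_grip's own z axis and vertical below 0.12 rad); the robot touches nothing.
It fails at once if the rake presses on the tray with more than 12 N (contact force between rake and tray above 12 N).
It fails at once if the rake presses on a block with more than 15 N (contact force between rake and block0 above 15 N or contact force between rake and block1 above 15 N or contact force between rake and block2 above 15 N or contact force between rake and block3 above 15 N or contact force between rake and block4 above 15 N or contact force between rake and block5 above 15 N or contact force between rake and block6 above 15 N or contact force between rake and block7 above 15 N or contact force between rake and block8 above 15 N).
It fails at once if the gripper or arm touches a block (contact force between any of the fingers, the arm and block0 above 0.5 N or contact force between any of the fingers, the arm and block1 above 0.5 N or contact force between any of the fingers, the arm and block2 above 0.5 N or contact force between any of the fingers, the arm and block3 above 0.5 N or contact force between any of the fingers, the arm and block4 above 0.5 N or contact force between any of the fingers, the arm and block5 above 0.5 N or contact force between any of the fingers, the arm and block6 above 0.5 N or contact force between any of the fingers, the arm and block7 above 0.5 N or contact force between any of the fingers, the arm and block8 above 0.5 N).
It fails at once if the tape roll, carton or bin is moved by more than 20 mm (distance of any of tape, carton, bin from where it was at the start of the episode above 0.02 m).
It also fails if it takes over 70 s, if anything falls off the work surface, if the arm or the gripper's body presses on something with over 40 N, if the wrist force passes 120 N, or if a joint passes its speed limit or range.

## Working session

There is one attempt and no reset: what is moved stays moved. The work goes in short steps, Python scripts to look and compute and a shell command to move; the robot and the scene stay as the last step left them, time stands still between calls to the robot, and variables do not carry over. Pictures are saved under pics/ and viewed, and the job is handed in when it is done.

```bash
ls; mkdir -p pics; python3 - <<'E'
from station import arm, grab_frame, camera_params
import cv2
s=arm.get_state();print(s)
for n in ["scene","top","wrist"]:
    cv2.imwrite(f"pics/{n}0.png",grab_frame(n)); print(n,camera_params(n))
E
```

```text
pics
{'t': 0.0, 'q': array([ 1.45807795e+00,  3.59391363e-01,  1.10357549e-02, -3.12441004e-04,
       -1.22410420e+00, -2.88107732e-01]), 'qd': array([ 2.87359025e-04, -1.40242493e-03, -2.08455487e-03, -8.46128976e-05,
        9.56500916e-04, -2.43783089e-04]), 'joint_efforts': array([ 1.81686799e-03, -5.82721066e+01,  2.93052292e+01,  6.99724495e+00,
        6.83402453e-03, -1.74524512e-04]), 'eef_pos': array([0.26321205, 0.62102512, 0.22561654]), 'ee_rot': array([-3.14140156e+00, -1.67837921e-03, -1.97172901e+00]), 'force': array([0.00933035, 0.53235288, 0.12023242]), 'moment': array([ 0.02643118, -0.03589098, -0.01447485]), 'width': 0.08766984151500291}
scene {'intrinsics': array([[549.15318104,   0.        , 312.56087587],
       [  0.        , 549.15318104, 235.27307579],
       [  0.        ,   0.        ,   1.        ]]), 'k1': -0.06330698078748219, 'R': array([[-0.67761197,  0.73537457,  0.00813991],
       [ 0.58372367,  0.54453972, -0.60228163],
       [-0.4473351 , -0.40336179, -0.79824218]]), 't': array([ 0.40503339, -0.20085879,  1.43413956])}
top {'intrinsics': array([
[... 280 characters left out ...]
, -1.65759767e-01],
       [ 1.65778999e-01, -7.99174012e-04, -9.86162606e-01]]), 't': array([-0.06823952,  0.54349943,  1.43191691])}
wrist {'intrinsics': array([[364.60892825,   0.        , 321.53671726],
       [  0.        , 364.60892825, 238.58096079],
       [  0.        ,   0.        ,   1.        ]]), 'k1': 0.022031650637973115, 'tool_from_camera': array([[ 9.99999090e-01, -8.04653631e-04,  1.08261670e-03,
        -8.29138258e-04],
       [ 4.46129580e-04,  9.54718757e-01,  2.97509488e-01,
        -8.03469882e-02],
       [-1.27298656e-03, -2.97508734e-01,  9.54718248e-01,
        -1.58044846e-01],
       [ 0.00000000e+00,  0.00000000e+00,  0.00000000e+00,
         1.00000000e+00]])}
```

View pics/scene0.png

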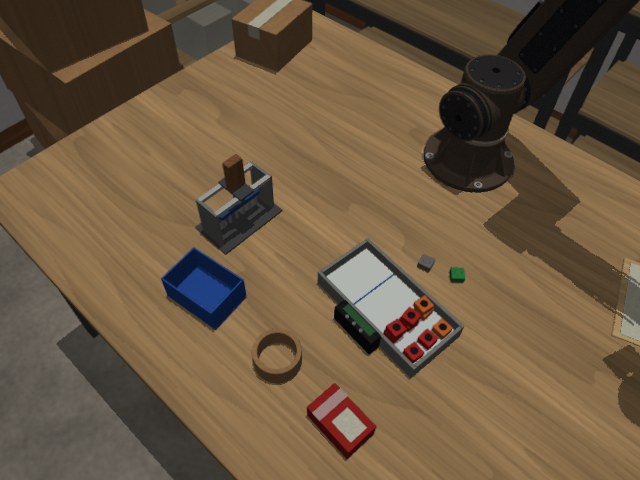

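View pics/top0.png

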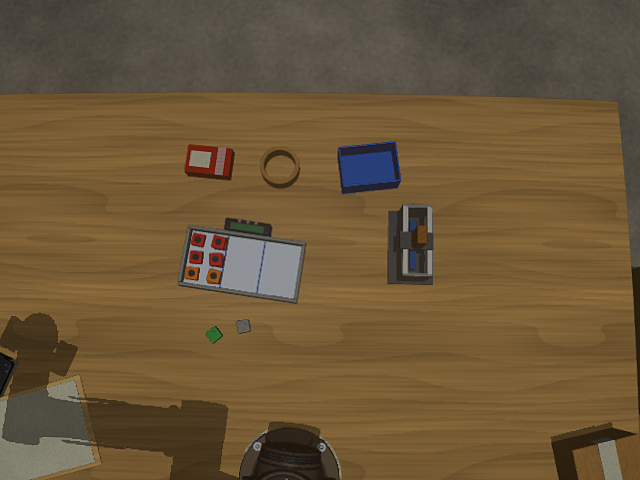

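View pics/wrist0.png

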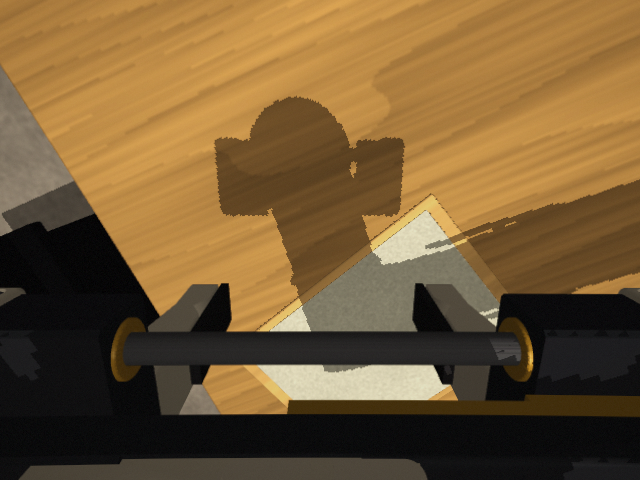

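The top view shows the tray at about (243,264) with the heap at its left end (world +y). The rest with the rake is at (417,243). The tape, carton and bin are in the far row at v≈165. I'll take enlarged crops next.

```bash
cat > h.py <<'E'
import numpy as np, cv2
from station import arm, grab_frame, camera_params
from scipy.spatial.transform import Rotation as Ro
def ray(name,uv,state=None):
    p=camera_params(name);K=p["intrinsics"];uv=np.atleast_2d(np.array(uv,float))
    d=np.array([p["k1"],0,0,0,0.])
    n=cv2.undistortPoints(uv[:,None],K,d,None,None)[:,0]
    # iterate precision
    x=np.c_[n,np.ones(len(n))]
    if name=="wrist":
        T=p["tool_from_camera"];R=Ro.from_euler('xyz',state["ee_rot"]).as_matrix()
        o=R@T[:3,3]+state["eef_pos"];return o,(R@T[:3,:3]@x.T).T
    return -p["R"].T@p["t"],(p["R"].T@x.T).T
def onz(name,uv,z,state=None):
    o,d=ray(name,uv,state); return o+d*((z-o[2])/d[:,2])[:,None]
def proj(name,X,state=None):
    p=camera_params(name);X=np.atleast_2d(X)
    if name=="wrist":
        T=p["tool_from_camera"];R=Ro.from_euler('xyz',state["ee_rot"]).as_matrix()
        c=((X-state["eef_pos"])@R-T[:3,3])@T[:3,:3]
    else: c=X@p["R"].T+p["t"]
    n=c[:,:2]/c[:,2:];n=n*(1+p["k1"]*(n**2).sum(1))[:,None]
    return n@p["intrinsics"][:2,:2].T+p["intrinsics"][:2,2]
E
python3 - <<'E'
import cv2
a=cv2.imread("pics/top0.png")
cv2.imwrite("pics/top_tray.png",cv2.resize(a[215:315,170:320],None,fx=5,fy=5,interpolation=cv2.INTER_CUBIC))
cv2.imwrite("pics/top_rest.png",cv2.resize(a[195:295,375:450],None,fx=6,fy=6,interpolation=cv2.INTER_CUBIC))
a=cv2.imread("pics/scene0.png")
cv2.imwrite("pics/sc_rest.png",cv2.resize(a[145:255,180:300],None,fx=5,fy=5,interpolation=cv2.INTER_CUBIC))
E
```

```text
(no output)
```

View pics/top_tray.png

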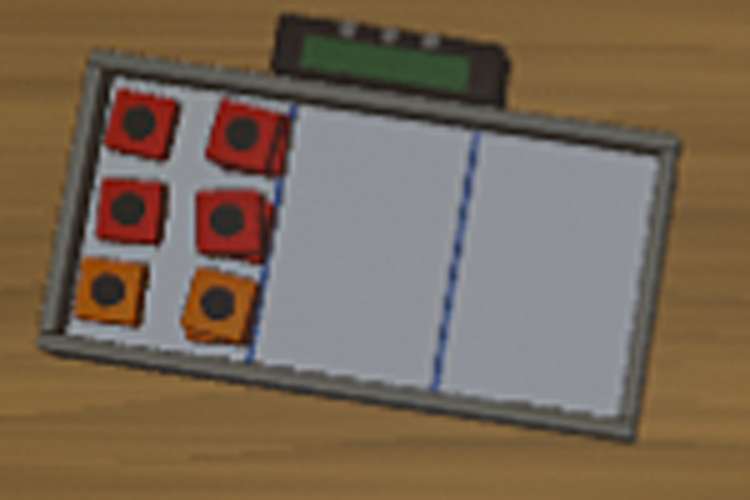

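View pics/top_rest.png

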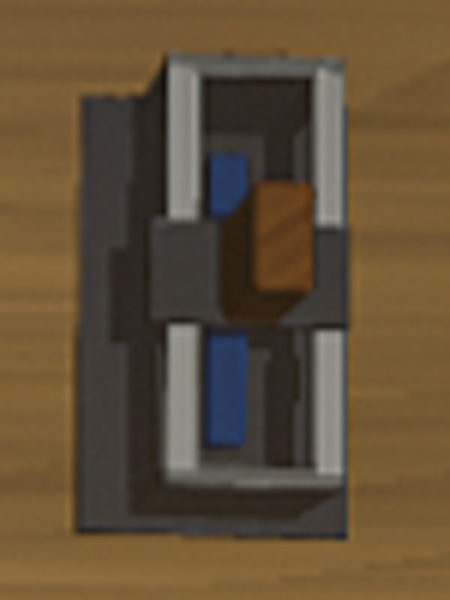

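View pics/sc_rest.png

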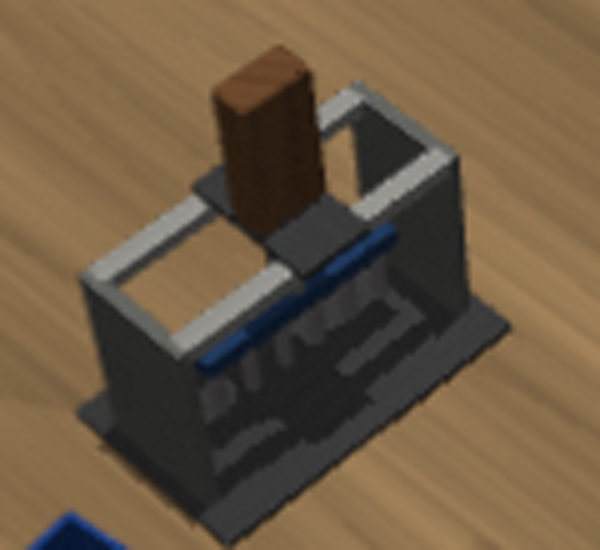

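```bash
python3 - <<'E'
from h import *
def T(pts,f,o): return (np.array(pts)+.5)/f-.5+np.array(o)
h=onz("top",T([(258,182),(312,184),(310,292),(255,290)],6,(375,195)),.199)
print("handle",h.round(4),h.mean(0).round(4))
r=onz("top",T([(168,58),(343,58),(345,482),(168,482)],6,(375,195)),.114)
print("rest",r.round(4),r.mean(0).round(4))
hs=onz("scene",T([(214,93),(281,45),(313,72),(246,114)],5,(180,145)),.199)
print("handle sc",hs.round(4),hs.mean(0).round(4))
rs=onz("scene",T([(82,275),(355,82),(458,155),(180,355)],5,(180,145)),.114)
print("rest sc",rs.round(4),rs.mean(0).round(4))
t=onz("top",T([(92,55),(680,140),(632,438),(42,345)],5,(170,215)),.044)
print("tray",t.round(4),t.mean(0).round(4), [np.linalg.norm(t[i]-t[i-1]).round(3) for i in range(4)])
d=t[0]+t[3]-t[1]-t[2];print("tray yaw deg",np.degrees(np.arctan2(-d[0],d[1])))
b=onz("top",T([(293,108),(250,358),(475,135),(436,388)],5,(170,215)),.02)
print("lines",b.round(4),b.mean(0))
E
```

```text
handle [[ 0.5641 -0.2745  0.199 ]
 [ 0.5636 -0.2938  0.199 ]
 [ 0.5245 -0.2924  0.199 ]
 [ 0.525  -0.2728  0.199 ]] [ 0.5443 -0.2834  0.199 ]
rest [[ 0.6292 -0.2547  0.114 ]
 [ 0.6301 -0.3219  0.114 ]
 [ 0.4671 -0.3195  0.114 ]
 [ 0.4665 -0.2528  0.114 ]] [ 0.5482 -0.2872  0.114 ]
handle sc [[ 0.5627 -0.2899  0.199 ]
 [ 0.5245 -0.2903  0.199 ]
 [ 0.5262 -0.2686  0.199 ]
 [ 0.5617 -0.271   0.199 ]] [ 0.5438 -0.28    0.199 ]
rest sc [[ 0.6268 -0.3195  0.114 ]
 [ 0.4649 -0.3179  0.114 ]
 [ 0.4649 -0.2504  0.114 ]
 [ 0.6273 -0.2543  0.114 ]] [ 0.546  -0.2855  0.114 ]
tray [[ 0.5877  0.2495  0.044 ]
 [ 0.5496 -0.0327  0.044 ]
 [ 0.4081 -0.0123  0.044 ]
 [ 0.4481  0.2671  0.044 ]] [0.4984 0.1179 0.044 ] [np.float64(0.141), np.float64(0.285), np.float64(0.143), np.float64(0.282)]
tray yaw deg -7.9166177968318525
lines [[0.5673 0.1553 0.02  ]
 [0.4457 0.1718 0.02  ]
 [0.5551 0.0667 0.02  ]
 [0.4325 0.0823 0.02  ]] [0.5001423  0.11905087 0.02      ]
```

```bash
cat >> h.py <<'E'
def go(x,y,z,yawdeg):
    s=arm.get_state();R=Ro.from_euler('xyz',s["ee_rot"]).as_matrix()
    d=R.T@(np.array([x,y,z])-s["eef_pos"])
    dy=(yawdeg-np.degrees(s["ee_rot"][2])+180)%360-180
    print("shift",d.round(4),"turn",round(-dy,2),"dist",np.linalg.norm(d).round(3),"rot",np.degrees(s["ee_rot"]).round(2),"F",s["force"].round(2))
E
python3 - <<'E'
from h import *
go(.5,.25,.3,-89.2); go(.544,-.282,.29,-89.2)
E
```

```text
shift [ 0.2494 -0.3628 -0.0738] turn -23.77 dist 0.446 rot [-1.7999e+02 -7.0000e-02 -1.1297e+02] F [-0.35 -0.17 -0.34]
shift [ 0.7221 -0.6109 -0.0631] turn -23.77 dist 0.948 rot [-1.7999e+02 -7.0000e-02 -1.1297e+02] F [-0.35 -0.17 -0.34]
```

```bash
python3 -m handwheel '[[[0.0876,0.1,-0.15,-0.0738,-7],[0.0876,0.1,-0.15,-0.0738,-12],[0.0876,0.2494,-0.3628,-0.0738,-18],[0.0876,0.2494,-0.3628,-0.0738,-23.8],[0.0876,0.2494,-0.3628,-0.0738,-23.8],[0.0876,0.2494,-0.3628,-0.0738,-23.8],[0.0876,0.2494,-0.3628,-0.0738,-23.8],[0.0876,0.2494,-0.3628,-0.0738,-23.8],[0.0876,0.2494,-0.3628,-0.0738,-23.8],[0.0876,0.2494,-0.3628,-0.0738,-23.8],[0.0876,0.2494,-0.3628,-0.0738,-23.8],[0.0876,0.2494,-0.3628,-0.0738,-23.8],[0.0876,0.2494,-0.3628,-0.0738,-23.8],[0.0876,0.2494,-0.3628,-0.0738,-23.8]]]' 40; python3 - <<'E'
from h import *
cv2.imwrite("pics/w1.png",grab_frame("wrist"))
print(arm.get_state()["t"]);go(.544,-.282,.28,-89.2)
E
```

```text
t: 1.32
eef_pos: [0.4999, 0.2499, 0.2997]
ee_rot: [3.141, -0.001, -1.557]
force: [-0.0, -0.0, -0.4]
width: 0.0876
1.3667
shift [ 0.533  -0.0366  0.0203] turn 0.04 dist 0.535 rot [ 1.7995e+02 -8.0000e-02 -8.9160e+01] F [ 0.2  -0.45  0.29]
```

View pics/w1.png

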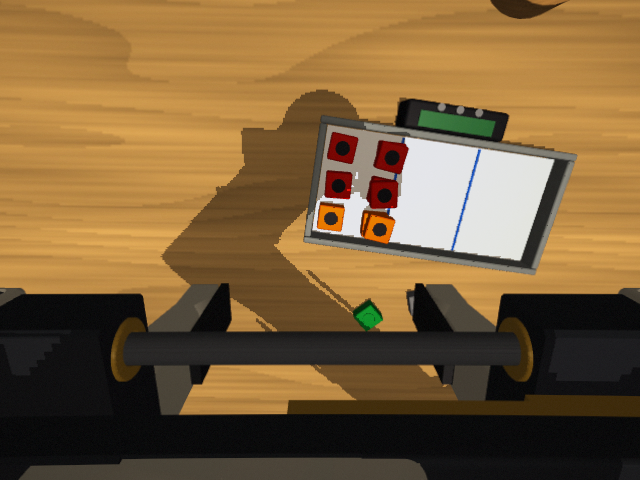

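```bash
python3 -m handwheel '[[[0.0876,0.533,-0.0366,0.01,0],[0.0876,0.533,-0.0366,0.01,0],[0.0876,0.533,-0.0366,0.01,0],[0.0876,0.533,-0.0366,0.01,0],[0.0876,0.533,-0.0366,0.01,0],[0.0876,0.533,-0.0366,0.01,0],[0.0876,0.533,-0.0366,0.01,0],[0.0876,0.533,-0.0366,0.01,0],[0.0876,0.533,-0.0366,0.01,0],[0.0876,0.533,-0.0366,0.01,0],[0.0876,0.533,-0.0366,0.01,0],[0.0876,0.533,-0.0366,0.01,0],[0.0876,0.533,-0.0366,0.01,0],[0.0876,0.533,-0.0366,0.02,0],[0.0876,0.533,-0.0366,0.02,0]]]'; python3 - <<'E'
from h import *
s=arm.get_state();im=grab_frame("wrist")
cv2.imwrite("pics/w2.png",im)
print(s["t"]);go(.544,-.282,.15,-89.2)
print(proj("wrist",np.array([[.564,-.293,.199],[.564,-.271,.199],[.524,-.293,.199],[.524,-.271,.199]]),s))
E
```

```text
t: 2.62
eef_pos: [0.5436, -0.2821, 0.2775]
ee_rot: [3.137, 0.0, -1.558]
force: [-0.4, 1.1, -0.4]
width: 0.0873
2.6167
shift [ 0.0007 -0.0008  0.1286] turn 0.03 dist 0.129 rot [ 1.7977e+02 -1.0000e-02 -8.9170e+01] F [-0.32 -1.11 -0.15]
[[339.3200689  218.89992133]
 [306.39070346 218.50318329]
 [337.76062089 274.19579754]
 [306.38412478 273.83899975]]
```

View pics/w2.png

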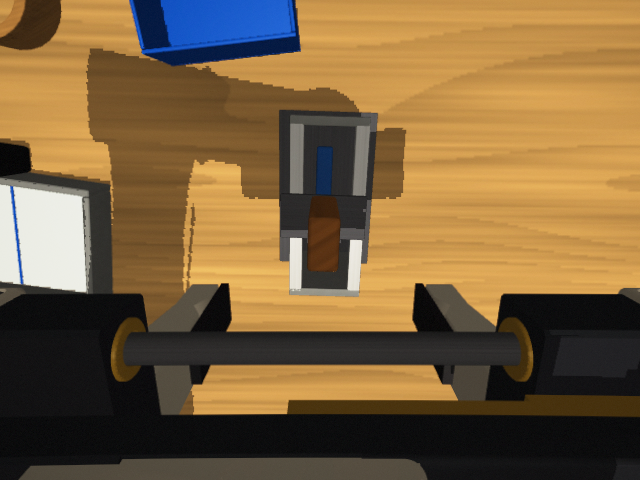

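The handle top is at u 308–340, v 218–272, which matches my prediction within 2 px. Next I descend and grip.

```bash
python3 -m handwheel '[[[0.0876,0.001,-0.001,0.04,0],[0.0876,0.001,-0.001,0.075,0],[0.0876,0.001,-0.001,0.105,0],[0.0876,0.001,-0.001,0.122,0],[0.0876,0.001,-0.001,0.1275,0],[0.0876,0.001,-0.001,0.1275,0],[0.01,0.001,-0.001,0.1275,0],[0.01,0.001,-0.001,0.1275,0],[0.01,0.001,-0.001,0.1275,0],[0.01,0.001,-0.001,0.1275,0],[0.01,0.001,-0.001,0.1275,0],[0.01,0.001,-0.001,0.1275,0],[0.01,0.001,-0.001,0.1275,0],[0.01,0.001,-0.001,0.1275,0]]]' 55; python3 - <<'E'
from h import *
s=arm.get_state();print(s["eef_pos"],s["force"],s["width"],s["t"])
E
```

```text
t: 3.83
eef_pos: [0.5442, -0.2824, 0.1512]
ee_rot: [3.138, -0.0, -1.556]
force: [0.2, 0.6, 0.3]
width: 0.0399
[ 0.54416869 -0.28236906  0.15118047] [0.22994658 0.62777944 0.27746164] 0.03991149010703481 3.8333
```

Fingers are still closing, so I hold for a few more rows.

```bash
python3 -m handwheel '[[[0.01,0,0,0,0],[0.01,0,0,0,0],[0.01,0,0,0,0],[0.01,0,0,0,0],[0.01,0,0,0,0],[0.01,0,0,0,0],[0.01,0,0,0,0],[0.01,0,0,0,0]]]' 55
```

```text
t: 4.5
eef_pos: [0.5442, -0.2824, 0.1511]
ee_rot: [3.138, -0.0, -1.556]
force: [0.1, -0.1, -1.3]
width: 0.0218
```

```bash
python3 -m handwheel '[[[0.01,0,0,-0.02,0],[0.01,0,0,-0.045,0],[0.01,0,0,-0.075,0],[0.01,0,0,-0.105,0],[0.01,0,0,-0.13,0],[0.01,0,0,-0.145,0],[0.01,0,0,-0.145,0],[0.01,0,0,-0.145,0],[0.01,0,0,-0.145,0]]]'; python3 - <<'E'
from h import *
s=arm.get_state();im=grab_frame("scene")
cv2.imwrite("pics/s3.png",im);cv2.imwrite("pics/s3c.png",cv2.resize(im[60:260,140:340],None,fx=3,fy=3))
im=grab_frame("wrist");cv2.imwrite("pics/w3.png",im)
print(s["t"],s["force"],s["moment"],s["width"],s["eef_pos"])
E
```

```text
t: 5.25
eef_pos: [0.544, -0.2818, 0.2944]
ee_rot: [3.136, 0.001, -1.557]
force: [-0.2, 0.0, -2.6]
width: 0.0219
5.25 [-0.16371544  0.02699815 -2.57329072] [-0.06923383  0.03742983 -0.04199595] 0.021916838024670978 [ 0.5440278  -0.28184108  0.29442101]
```

View pics/s3c.png

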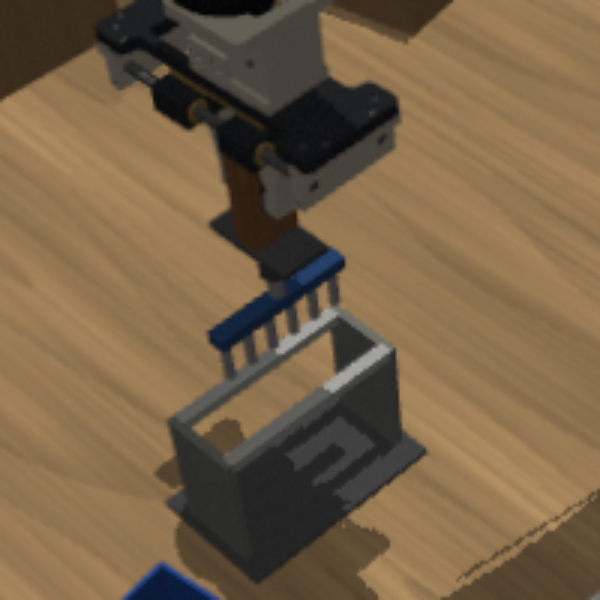

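View pics/w3.png

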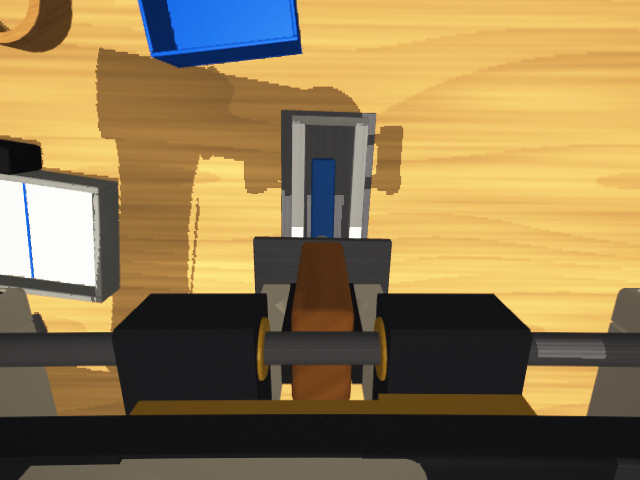

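```bash
python3 - <<'E'
from h import *
p=(np.array([(230,376),(337,304),(251,363),(273,349),(294,333),(315,318)])+.5)/3-.5+np.array([140,60])
o,d=ray("scene",p)
t=(-.282-o[1])/d[:,1];X=o+d*t[:,None];print(X.round(4)); print("tip depth below grip",(0.3124-X[:,2]).round(4))
go(.4994-.09*.1373, .1185-.09*.9905,.255,-97.9)
E
python3 - <<'E'
import cv2
im=cv2.imread("pics/s3.png");cv2.imwrite("pics/s3d.png",cv2.resize(im[135:200,200:265],None,fx=9,fy=9,interpolation=cv2.INTER_CUBIC))
E
```

```text
[[ 0.5927 -0.282   0.1618]
 [ 0.4898 -0.282   0.157 ]
 [ 0.5733 -0.282   0.1598]
 [ 0.5526 -0.282   0.1581]
 [ 0.5322 -0.282   0.1589]
 [ 0.5116 -0.282   0.1588]]
tip depth below grip [0.1506 0.1554 0.1526 0.1543 0.1535 0.1536]
shift [-0.3121  0.0522  0.0398] turn 8.71 dist 0.319 rot [ 1.7961e+02  5.0000e-02 -8.9190e+01] F [ 0.41  0.21 -1.66]
```

View pics/s3d.png

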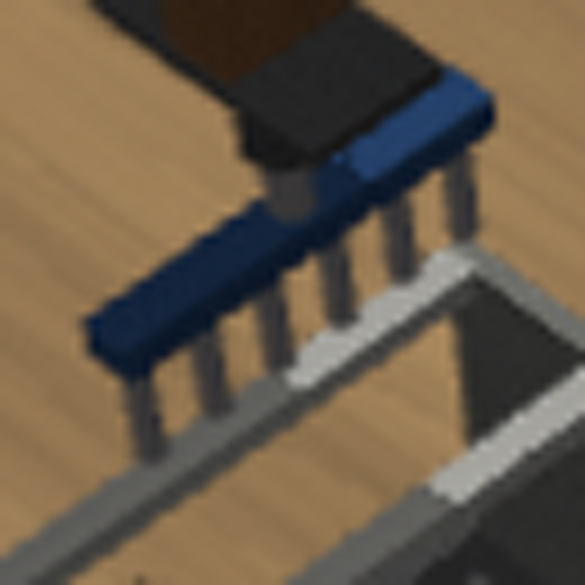

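```bash
python3 -m handwheel '[[[0.01,-0.30,0.0522,0,4],[0.01,-0.3121,0.0522,0,8.7],[0.01,-0.3121,0.0522,0,8.7],[0.01,-0.3121,0.0522,0,8.7],[0.01,-0.3121,0.0522,0,8.7],[0.01,-0.3121,0.0522,0.0,8.7],[0.01,-0.3121,0.0522,0.02,8.7],[0.01,-0.3121,0.0522,0.045,8.7],[0.01,-0.3121,0.0522,0.08,8.7],[0.01,-0.3121,0.0522,0.10,8.7],[0.01,-0.3121,0.0522,0.11,8.7],[0.01,-0.3121,0.0522,0.11,8.7]]]'; python3 - <<'E'
from h import *
s=arm.get_state();im=grab_frame("wrist");cv2.imwrite("pics/w4.png",im)
im=grab_frame("top");cv2.imwrite("pics/t4.png",cv2.resize(im[200:330,160:340],None,fx=4,fy=4,interpolation=cv2.INTER_CUBIC))
print(s["t"],s["force"],s["moment"],s["width"],s["eef_pos"])
go(.4994-.085*.1373, .1185-.085*.9905,.16,-97.9)
E
```

```text
t: 6.35
eef_pos: [0.485, 0.0289, 0.1822]
ee_rot: [3.13, -0.003, -1.708]
force: [-0.5, -0.8, -2.0]
width: 0.0221
6.35 [-0.49545047 -0.82960604 -2.04781336] [-0.07866993 -0.02426548  0.0122471 ] 0.022117898906181717 [0.48495943 0.0289086  0.1821692 ]
shift [-0.0052  0.      0.0254] turn 0.01 dist 0.026 rot [ 1.7963e+02 -4.0000e-02 -9.7890e+01] F [ 0.06 -0.22 -2.4 ]
```

View pics/w4.png

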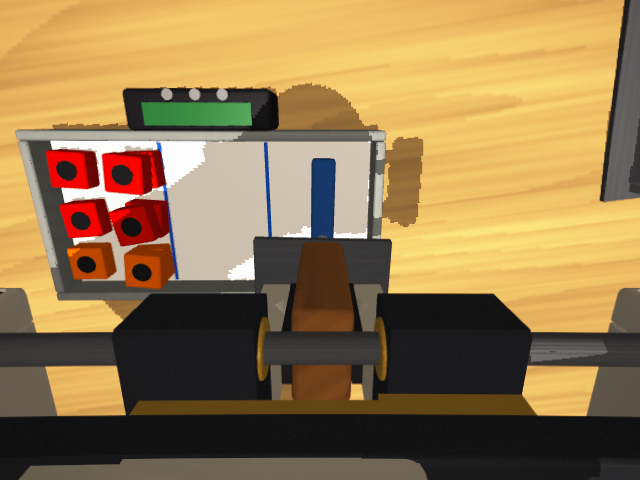

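View pics/t4.png

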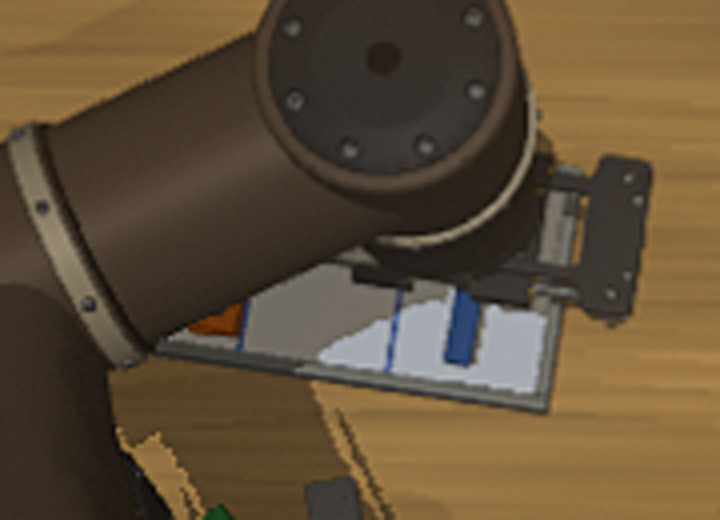

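```bash
cat >> h.py <<'E'
C=np.array([.4994,.1185]);YAW=np.radians(-7.9)
def tt(P):
    P=np.atleast_2d(P)[:,:2]-C;c,s=np.cos(YAW),np.sin(YAW)
    return np.c_[P@[c,s],P@[-s,c]]
def tw(x,y):
    c,s=np.cos(YAW),np.sin(YAW);return C+np.array([c*x-s*y,s*x+c*y])
E
python3 - <<'E'
from h import *
s=dict(eef_pos=np.array([0.48495943,0.0289086,0.1821692]),ee_rot=np.radians([179.63,-.04,-97.89]))
print("tcp tray",tt(s["eef_pos"]))
print("outer top",tt(onz("wrist",[(18,133),(384,131),(58,298)],.044,s)).round(4))
print("lines z.02",tt(onz("wrist",[(160,142),(177,278),(266,142),(269,238)],.02,s)).round(4))
print("top dots front z.056",tt(onz("wrist",[(121,175),(131,227),(142,272)],.056,s)).round(4))
print("dots back z.038",tt(onz("wrist",[(69,171),(79,218),(87,264)],.038,s)).round(4))
print("bar end z .093",tt(onz("wrist",[(312,158),(335,158)],.182-.135+.046,s)).round(4))
E
```

```text
tcp tray [[-0.00198967 -0.09072591]]
outer top [[ 0.0704  0.1424]
 [ 0.0729 -0.1387]
 [-0.0698  0.1432]]
lines z.02 [[ 0.0632  0.046 ]
 [-0.0615  0.0469]
 [ 0.0635 -0.0433]
 [-0.0218 -0.042 ]]
top dots front z.056 [[ 0.0405  0.0637]
 [-0.001   0.0628]
 [-0.0401  0.0599]]
dots back z.038 [[ 0.041   0.1144]
 [ 0.0018  0.1145]
 [-0.0399  0.1159]]
bar end z .093 [[ 0.057  -0.0838]
 [ 0.0569 -0.0991]]
```

```bash
sed -i 's/C=np.array(\[.4994,.1185\])/C=np.array([.4996,.1195])/' h.py; python3 -m handwheel '[[[0.01,0,0,0.012,0],[0.01,0,0,0.02,0],[0.01,0,0,0.022,0],[0.01,0,0,0.022,0]]]'; python3 -m handwheel '[[[0.01,0,0,0.001,0],[0.01,0,0,0.002,0],[0.01,0,0,0.002,0]]]'; 
```

```text
t: 6.78
eef_pos: [0.4871, 0.0288, 0.1635]
ee_rot: [3.135, -0.001, -1.709]
force: [0.1, 1.3, -2.7]
width: 0.0219
t: 7.03
eef_pos: [0.4873, 0.0288, 0.1619]
ee_rot: [3.135, -0.001, -1.709]
force: [-0.7, -0.4, -3.2]
width: 0.0218
```

```bash
for i in 1; do python3 -m handwheel '[[[0.01,0,0,0.002,0],[0.01,0,0,0.003,0],[0.01,0,0,0.003,0]]]';  done; python3 -c "
from h import *
for i in range(1): s=arm.get_state();print(s['force'],s['eef_pos'])"
```

```text
t: 7.28
eef_pos: [0.4871, 0.0288, 0.1587]
ee_rot: [3.135, -0.001, -1.709]
force: [0.5, 0.3, -1.5]
width: 0.0217
[ 0.45264855  0.31891903 -1.53948642] [0.48714093 0.02880405 0.15870402]
```

```bash
python3 -m handwheel '[[[0.01,0,0,0.001,0],[0.01,0,0,0.001,0],[0.01,0,0,0.001,0]]]'
```

```text
t: 7.53
eef_pos: [0.4871, 0.0288, 0.1576]
ee_rot: [3.135, -0.001, -1.709]
force: [-0.2, 1.4, -2.1]
width: 0.0214
```

```bash
python3 -m handwheel '[[[0.01,0,0,0.0008,0],[0.01,0,0,0.0008,0],[0.01,0,0,0.0008,0]]]'; python3 -m handwheel '[[[0.01,0,0,0.0008,0],[0.01,0,0,0.0008,0],[0.01,0,0,0.0008,0]]]'
```

```text
t: 7.78
eef_pos: [0.4871, 0.0288, 0.1568]
ee_rot: [3.135, -0.001, -1.709]
force: [-0.3, -1.0, -1.8]
width: 0.0215
t: 8.03
eef_pos: [0.487, 0.0288, 0.1559]
ee_rot: [3.135, -0.001, -1.709]
force: [-0.0, 0.2, -3.5]
width: 0.022
```

```bash
python3 -m handwheel '[[[0.01,0,0,0.0007,0],[0.01,0,0,0.0007,0],[0.01,0,0,0.0007,0]]]'; python3 -m handwheel '[[[0.01,0,0,0.0007,0],[0.01,0,0,0.0007,0],[0.01,0,0,0.0007,0]]]'
```

```text
t: 8.28
eef_pos: [0.487, 0.0288, 0.1552]
ee_rot: [3.135, -0.001, -1.709]
force: [0.5, 0.7, -3.6]
width: 0.0221
t: 8.53
eef_pos: [0.487, 0.0288, 0.1545]
ee_rot: [3.135, -0.001, -1.709]
force: [0.5, 0.8, -1.8]
width: 0.0218
```

```bash
python3 -m handwheel '[[[0.01,0,0,0.0007,0],[0.01,0,0,0.0007,0],[0.01,0,0,0.0007,0]]]'; 
```

```text
t: 8.78
eef_pos: [0.4869, 0.0288, 0.1537]
ee_rot: [3.135, -0.001, -1.709]
force: [0.7, -0.1, -2.3]
width: 0.0217
```

```bash
python3 -m handwheel '[[[0.01,0,0,0.0007,0],[0.01,0,0,0.0007,0],[0.01,0,0,0.0007,0]]]'; 
```

```text
t: 9.03
eef_pos: [0.4869, 0.0287, 0.1529]
ee_rot: [3.135, -0.001, -1.709]
force: [-0.4, -0.2, -3.5]
width: 0.0218
```

```bash
python3 -m handwheel '[[[0.01,0,0,0.0007,0],[0.01,0,0,0.0007,0],[0.01,0,0,0.0007,0]]]'; 
```

```text
t: 9.28
eef_pos: [0.487, 0.0287, 0.1524]
ee_rot: [3.135, -0.001, -1.709]
force: [-0.9, -0.5, -0.7]
width: 0.0215
```

```bash
python3 -m handwheel '[[[0.01,0,0,0.0007,0],[0.01,0,0,0.0007,0],[0.01,0,0,0.0007,0]]]'; 
```

```text
t: 9.53
eef_pos: [0.487, 0.0287, 0.1519]
ee_rot: [3.135, -0.001, -1.709]
force: [-1.8, -0.5, 1.6]
width: 0.0215
```

```bash
python3 - <<'E'
from h import *
s=arm.get_state();print(tt(s["eef_pos"]))
go(*tw(0,.097),.215,-97.9)
go(*tw(0,.097),.1755,-97.9)
E
```

```text
[[ 9.73265800e-06 -9.16395364e-02]]
shift [-0.1886  0.0005 -0.0633] turn -0.03 dist 0.199 rot [ 1.7962e+02 -6.0000e-02 -9.7930e+01] F [-1.81 -0.46  1.56]
shift [-0.1886  0.0003 -0.0238] turn -0.03 dist 0.19 rot [ 1.7962e+02 -6.0000e-02 -9.7930e+01] F [-1.81 -0.46  1.56]
```

```bash
python3 -m handwheel '[[[0.01,0,0.0005,-0.03,0],[0.01,0,0.0005,-0.0635,0],[0.01,-0.03,0.0005,-0.0635,0],[0.01,-0.07,0.0005,-0.0635,0],[0.01,-0.11,0.0005,-0.0635,0],[0.01,-0.15,0.0005,-0.0635,0],[0.01,-0.18,0.0005,-0.0635,0],[0.01,-0.1886,0.0005,-0.0635,0],[0.01,-0.1886,0.0005,-0.0635,0]]]'; python3 - <<'E'
from h import *
s=arm.get_state();im=grab_frame("scene");cv2.imwrite("pics/s5.png",cv2.resize(im[220:400,290:490],None,fx=4,fy=4,interpolation=cv2.INTER_CUBIC))
print(tt(s["eef_pos"]))
go(*tw(0,.097),.1755,-97.9)
E
```

```text
t: 10.28
eef_pos: [0.513, 0.218, 0.2143]
ee_rot: [3.134, -0.002, -1.707]
force: [0.4, -1.1, -2.4]
width: 0.0214
[[-0.00025362  0.09940583]]
shift [ 0.0008 -0.0007  0.0388] turn 0.07 dist 0.039 rot [ 1.7956e+02 -1.2000e-01 -9.7830e+01] F [ 0.02 -0.4  -3.62]
```

View pics/s5.png

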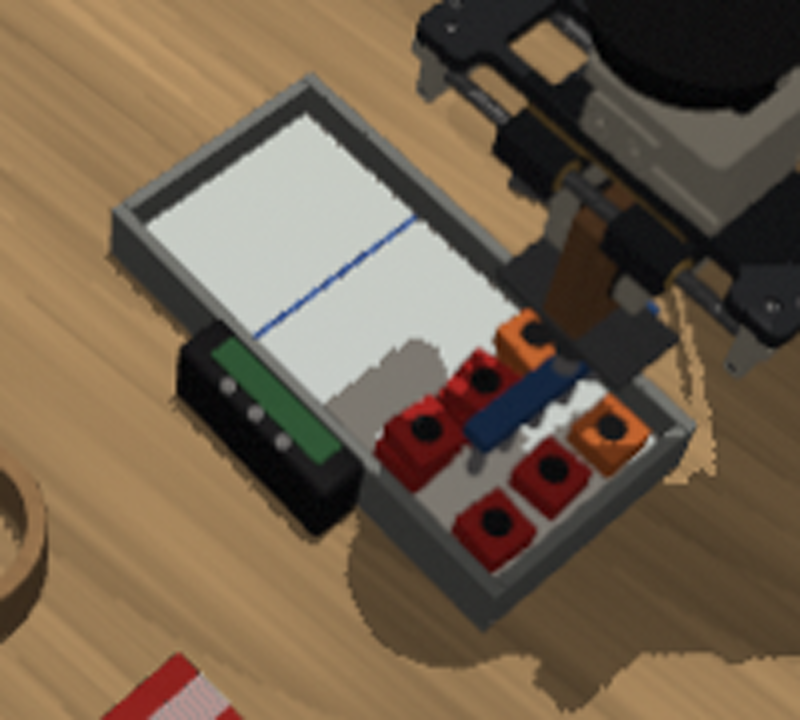

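```bash
python3 -m handwheel '[[[0.01,0.0005,-0.0007,0.02,0],[0.01,0.0005,-0.0007,0.034,0],[0.01,0.0005,-0.0007,0.039,0],[0.01,0.0005,-0.0007,0.039,0],[0.01,0.0005,-0.0007,0.039,0]]]'; python3 - <<'E'
from h import *
s=arm.get_state();print(tt(s["eef_pos"]),s["eef_pos"][2])
go(*tw(0,.030),.175,-97.9)
E
```

```text
t: 10.75
eef_pos: [0.5132, 0.2152, 0.1758]
ee_rot: [3.134, -0.002, -1.708]
force: [-0.2, 0.8, -1.8]
width: 0.0218
[[0.0003168  0.09669421]] 0.17578050110964674
shift [0.0667 0.0004 0.0009] turn 0.04 dist 0.067 rot [ 1.7957e+02 -1.3000e-01 -9.7860e+01] F [-0.24  0.8  -1.82]
```

Now I push the top row off, about 4 mm per row (~48 mm/s).

```bash
python3 -m handwheel '[[[0.01,0.004,0,0.0005,0],[0.01,0.008,0,0.0005,0],[0.01,0.012,0,0.0005,0],[0.01,0.016,0,0.0005,0],[0.01,0.02,0,0.0005,0],[0.01,0.024,0,0.0005,0],[0.01,0.028,0,0.0005,0],[0.01,0.032,0,0.0005,0],[0.01,0.036,0,0.0005,0],[0.01,0.040,0,0.0005,0],[0.01,0.044,0,0.0005,0],[0.01,0.048,0,0.0005,0],[0.01,0.052,0,0.0005,0],[0.01,0.056,0,0.0005,0],[0.01,0.06,0,0.0005,0],[0.01,0.064,0,0.0005,0],[0.01,0.067,0,0.0005,0],[0.01,0.067,0,0.0005,0]]]'; python3 - <<'E'
from h import *
s=arm.get_state();im=grab_frame("scene");cv2.imwrite("pics/s6.png",cv2.resize(im[220:400,290:490],None,fx=4,fy=4,interpolation=cv2.INTER_CUBIC))
im=grab_frame("wrist");cv2.imwrite("pics/w6.png",im)
print(tt(s["eef_pos"]),s["eef_pos"][2],s["force"])
E
```

```text
t: 12.25
eef_pos: [0.5039, 0.1483, 0.1755]
ee_rot: [3.134, -0.002, -1.708]
force: [0.0, -0.3, -2.0]
width: 0.0221
[[0.00032204 0.02913993]] 0.1754834512106262 [ 0.04077767 -0.26683862 -2.03331941]
```

View pics/s6.png

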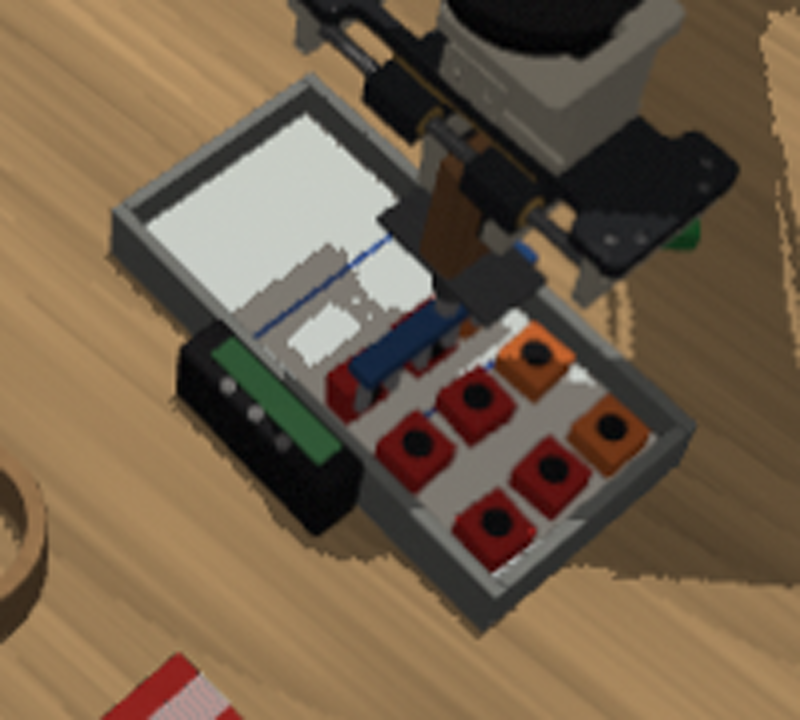

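View pics/w6.png

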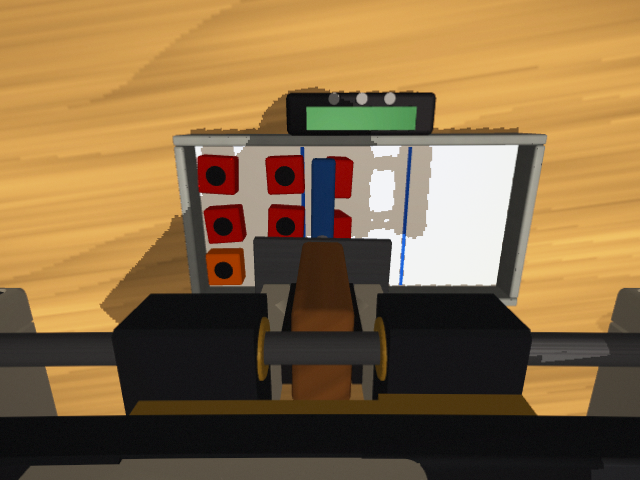

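The top row has fallen ahead of the rake and the front row stayed put. I lift, take a look, and go to the gap at y≈0.088.

```bash
python3 -m handwheel '[[[0.01,0,0,-0.02,0],[0.01,0,0,-0.04,0],[0.01,-0.02,0,-0.04,0],[0.01,-0.045,0,-0.04,0],[0.01,-0.0595,0,-0.04,0],[0.01,-0.0595,0,-0.04,0]]]'; python3 - <<'E'
from h import *
s=arm.get_state();im=grab_frame("scene");cv2.imwrite("pics/s7.png",cv2.resize(im[220:400,290:490],None,fx=4,fy=4,interpolation=cv2.INTER_CUBIC))
im=grab_frame("wrist");cv2.imwrite("pics/w7.png",im)
print(s);print(tt(s["eef_pos"]),s["eef_pos"][2],s["force"])
E
```

```text
t: 12.85
eef_pos: [0.5129, 0.2102, 0.215]
ee_rot: [3.134, -0.002, -1.706]
force: [0.5, 0.5, -2.6]
width: 0.022
{'t': 12.85, 'q': array([ 0.73902915,  0.17377514, -0.26629839, -0.00476171, -1.13696995,
        0.69815013]), 'qd': array([-0.02413447, -0.0162215 , -0.03604303, -0.00014256, -0.0092444 ,
        0.03329685]), 'joint_efforts': array([ 7.53774773e-01, -4.40025651e+01,  2.97247803e+01,  7.06496492e+00,
        3.63848358e-02, -3.48480893e-01]), 'eef_pos': array([0.51294827, 0.21017134, 0.21498659]), 'ee_rot': array([ 3.13427408e+00, -2.01960130e-03, -1.70642104e+00]), 'force': array([ 0.54872448,  0.49950874, -2.63544783]), 'moment': array([ 0.01103578, -0.09348485,  0.03668611]), 'width': 0.022038789743831347}
[[0.00075931 0.09164547]] 0.21498658520879554 [ 0.54872448  0.49950874 -2.63544783]
```

View pics/s7.png

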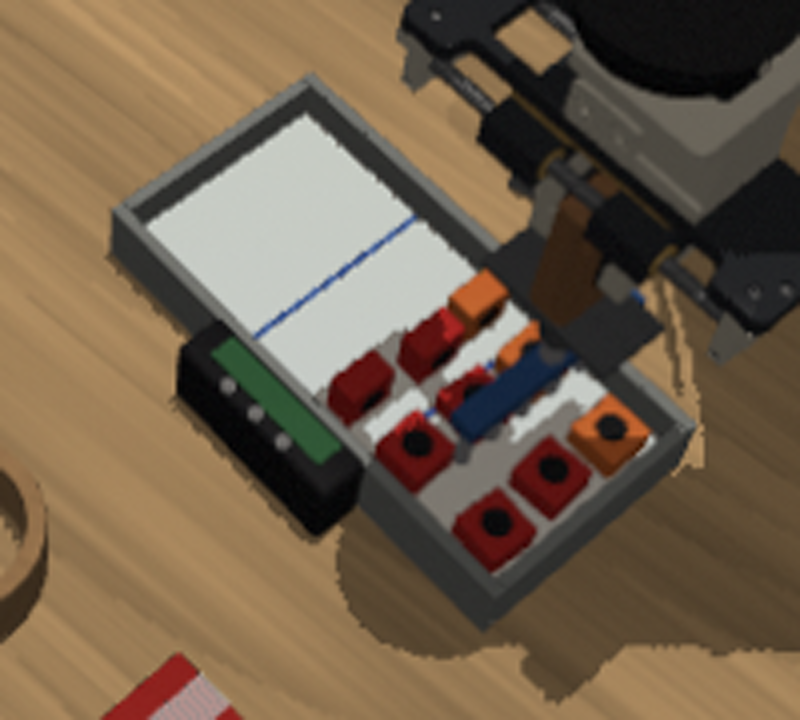

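View pics/w7.png

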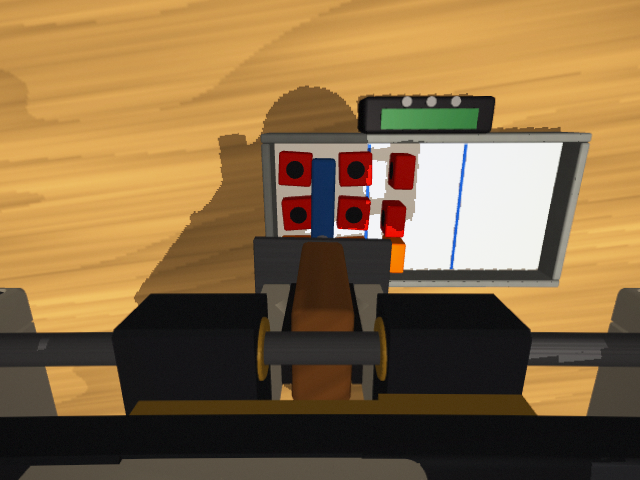

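```bash
python3 - <<'E'
from h import *
s=dict(eef_pos=np.array([0.51294827,0.21017134,0.21498659]),ee_rot=np.array([3.13427408,-0.0020196,-1.70642104]))
print("line+45",tt(onz("wrist",[(372,142)],.02,s)).round(4),"line-45",tt(onz("wrist",[(466,145),(452,268)],.02,s)).round(4))
print("standing: rear/front edge top z.05",tt(onz("wrist",[(391,153),(391,187),(414,155),(414,190),(385,202),(405,203),(405,236),(405,270)],.05,s)).round(4))
print("front dots",tt(onz("wrist",[(355,170),(353,215)],.038,s)).round(4))
print("front row front top edge",tt(onz("wrist",[(372,152),(370,229)],.038,s)).round(4))
im=cv2.imread("pics/w7.png");cv2.imwrite("pics/w7c.png",cv2.resize(im[125:295,250:450],None,fx=4,fy=4,interpolation=cv2.INTER_CUBIC))
E
```

```text
line+45 [[0.0645 0.0448]] line-45 [[ 0.0617 -0.0432]
 [-0.0623 -0.044 ]]
standing: rear/front edge top z.05 [[ 0.0569  0.0321]
 [ 0.0274  0.0303]
 [ 0.0552  0.0121]
 [ 0.0248  0.0097]
 [ 0.0139  0.0348]
 [ 0.013   0.0168]
 [-0.0181  0.0146]
 [-0.0521  0.0121]]
front dots [[ 0.0409  0.0615]
 [-0.0012  0.0621]]
front row front top edge [[ 0.0568  0.0468]
 [-0.0149  0.0455]]
```

View pics/w7c.png

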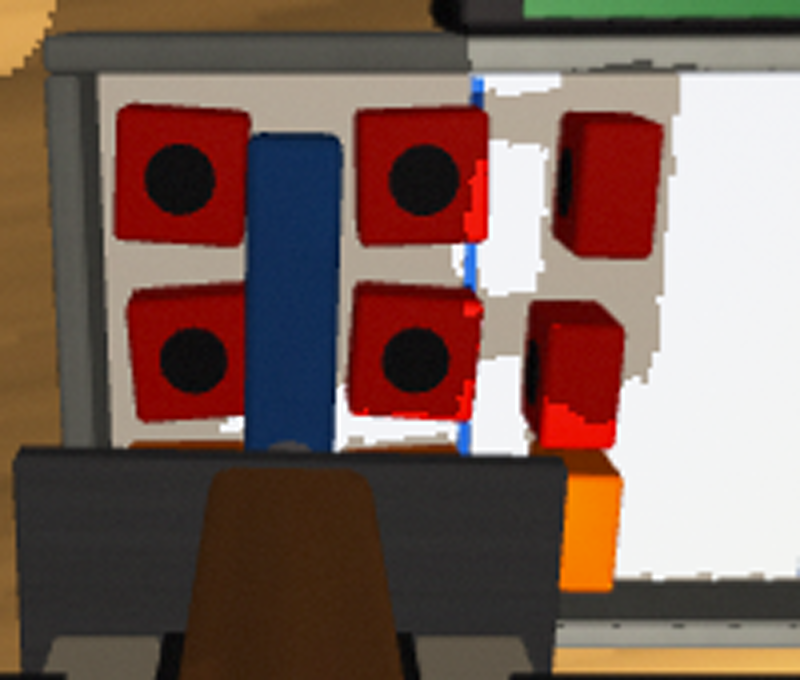

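```bash
python3 -m handwheel '[[[0.01,0.0035,0.0008,0,0],[0.01,0.0035,0.0008,0.025,0],[0.01,0.0035,0.0008,0.048,0],[0.01,0.0035,0.0008,0.057,0],[0.01,0.0035,0.0008,0.0585,0],[0.01,0.0035,0.0008,0.0585,0],[0.01,0.0035,0.0008,0.0585,0]]]'; python3 - <<'E'
from h import *
s=arm.get_state();print(tt(s["eef_pos"]),s["eef_pos"][2])
E
```

```text
t: 13.53
eef_pos: [0.5111, 0.2047, 0.1574]
ee_rot: [3.135, -0.003, -1.707]
force: [0.6, -0.1, -2.3]
width: 0.0218
[[-0.00029828  0.08600499]] 0.15744235738587328
```

```bash
python3 -m handwheel '[[[0.01,-0.001,0,0.002,0],[0.01,-0.001,0,0.004,0],[0.01,-0.001,0,0.004,0],[0.01,-0.001,0,0.004,0]]]'; python3 -m handwheel '[[[0.01,0,0,0.0008,0],[0.01,0,0,0.0008,0],[0.01,0,0,0.0008,0]]]'
```

```text
t: 13.87
eef_pos: [0.5113, 0.2058, 0.1537]
ee_rot: [3.135, -0.002, -1.707]
force: [-0.1, -0.4, -2.6]
width: 0.022
t: 14.12
eef_pos: [0.5113, 0.2058, 0.1529]
ee_rot: [3.135, -0.002, -1.707]
force: [0.0, 0.5, -2.4]
width: 0.0217
```

```bash
python3 -m handwheel '[[[0.01,0,0,0.0006,0],[0.01,0,0,0.0006,0],[0.01,0,0,0.0006,0]]]'
```

```text
t: 14.37
eef_pos: [0.5113, 0.2059, 0.1525]
ee_rot: [3.135, -0.002, -1.707]
force: [-0.3, 0.1, -1.5]
width: 0.0218
```

```bash
python3 -m handwheel '[[[0.01,0,0,0.0006,0],[0.01,0,0,0.0006,0],[0.01,0,0,0.0006,0]]]'
```

```text
t: 14.62
eef_pos: [0.5114, 0.2058, 0.1521]
ee_rot: [3.135, -0.002, -1.707]
force: [-1.4, 0.2, 1.3]
width: 0.0216
```

```bash
python3 -m handwheel '[[[0.01,0.0025,0,0.0003,0],[0.01,0.005,0,0.0003,0],[0.01,0.0075,0,0.0003,0],[0.01,0.01,0,0.0003,0],[0.01,0.0125,0,0.0003,0],[0.01,0.015,0,0.0003,0],[0.01,0.0175,0,0.0003,0],[0.01,0.02,0,0.0003,0]]]';python3 -c "
from h import *
s=arm.get_state();print(tt(s['eef_pos']),s['eef_pos'][2],s['force'])"
```

```text
t: 15.28
eef_pos: [0.5088, 0.186, 0.152]
ee_rot: [3.136, -0.002, -1.707]
force: [0.9, 2.0, 0.9]
width: 0.0218
[[-4.58817212e-06  6.70889435e-02]] 0.15197020584022355 [0.87966229 2.0031679  0.8911454 ]
```

```bash
python3 -m handwheel '[[[0.01,0.0025,0,0.0003,0],[0.01,0.005,0,0.0003,0],[0.01,0.0075,0,0.0003,0],[0.01,0.01,0,0.0003,0],[0.01,0.0125,0,0.0003,0],[0.01,0.015,0,0.0003,0],[0.01,0.0175,0,0.0003,0],[0.01,0.02,0,0.0003,0],[0.01,0.0225,0,0.0003,0],[0.01,0.025,0,0.0003,0]]]';python3 -c "
from h import *
s=arm.get_state();print(tt(s['eef_pos']),s['eef_pos'][2],s['force'])"
```

```text
t: 16.12
eef_pos: [0.5054, 0.161, 0.1518]
ee_rot: [3.136, -0.002, -1.707]
force: [1.5, 3.8, 2.1]
width: 0.0219
[[9.12411716e-05 4.18672993e-02]] 0.15175619559400136 [1.48710509 3.78406162 2.06464657]
```

```bash
python3 -m handwheel '[[[0.01,0.0025,0,0.0003,0],[0.01,0.005,0,0.0003,0],[0.01,0.0075,0,0.0003,0],[0.01,0.01,0,0.0003,0],[0.01,0.0125,0,0.0003,0],[0.01,0.015,0,0.0003,0],[0.01,0.0175,0,0.0003,0],[0.01,0.02,0,0.0003,0],[0.01,0.0225,0,0.0003,0],[0.01,0.025,0,0.0003,0]]]';python3 - <<'E'
from h import *
s=arm.get_state();print(tt(s['eef_pos']),s['eef_pos'][2],s['force'])
im=grab_frame("scene");cv2.imwrite("pics/s8.png",cv2.resize(im[220:400,290:490],None,fx=4,fy=4,interpolation=cv2.INTER_CUBIC))
im=grab_frame("wrist");cv2.imwrite("pics/w8.png",im)
E
```

```text
t: 16.95
eef_pos: [0.5021, 0.136, 0.1515]
ee_rot: [3.136, -0.002, -1.707]
force: [0.5, 3.8, 3.7]
width: 0.0219
[[0.00016987 0.0166416 ]] 0.15152683716900778 [0.47489778 3.83255226 3.69666449]
```

View pics/s8.png

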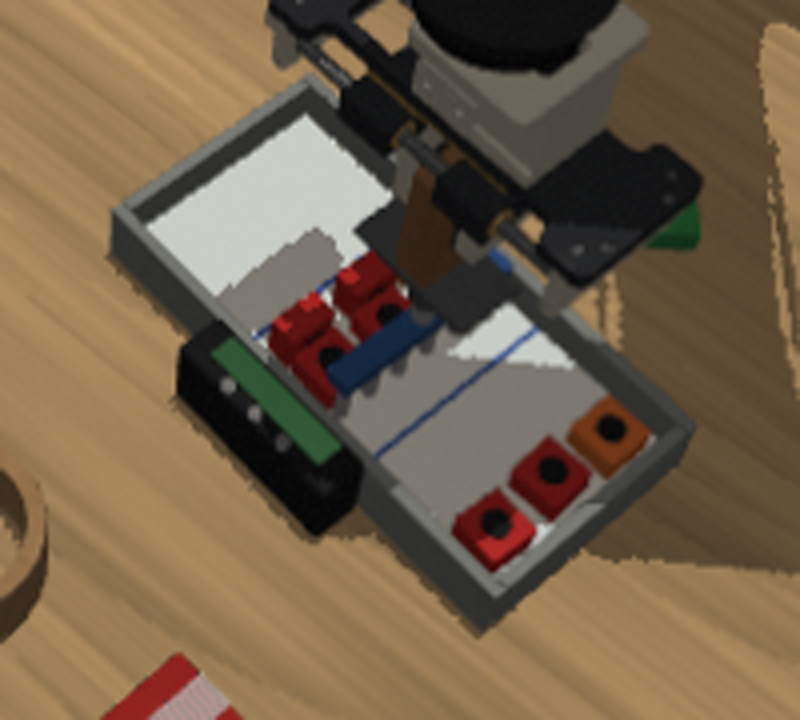

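View pics/w8.png

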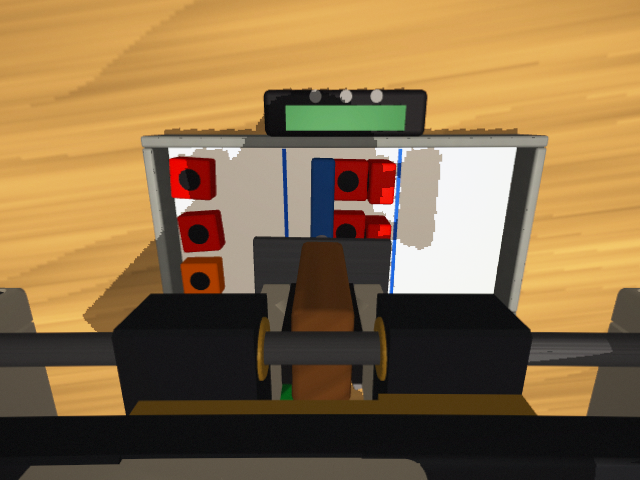

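The push works. Bed force is near 6 N, so I ease off a little and go another 22 mm.

```bash
python3 -m handwheel '[[[0.01,0.0025,0,-0.0002,0],[0.01,0.005,0,-0.0002,0],[0.01,0.0075,0,-0.0002,0],[0.01,0.01,0,-0.0002,0],[0.01,0.0125,0,-0.0002,0],[0.01,0.015,0,-0.0002,0],[0.01,0.0175,0,-0.0002,0],[0.01,0.02,0,-0.0002,0],[0.01,0.0225,0,-0.0002,0],[0.01,0.0225,0,-0.0002,0]]]';python3 -c "
from h import *
s=arm.get_state();print(tt(s['eef_pos']),s['eef_pos'][2],s['force'])"
```

```text
t: 17.88
eef_pos: [0.4988, 0.1128, 0.1517]
ee_rot: [3.135, -0.002, -1.707]
force: [1.0, 1.2, 2.3]
width: 0.0217
[[ 8.52703378e-05 -6.77793721e-03]] 0.15174976866706413 [1.00499962 1.18567434 2.33863613]
```

```bash
python3 -m handwheel '[[[0.01,-0.003,0,-0.001,0],[0.01,-0.004,0,-0.012,0],[0.01,-0.004,0,-0.022,0],[0.01,-0.004,0,-0.0235,0],[0.01,-0.004,0,-0.0235,0],[0.01,-0.004,0,-0.0235,0]]]'; python3 - <<'E'
from h import *
s=arm.get_state();print(tt(s['eef_pos']),s['eef_pos'][2],s['force'])
im=grab_frame("wrist");cv2.imwrite("pics/w9.png",im)
go(*tw(0,-.063),.175,-97.9)
E
```

```text
t: 18.38
eef_pos: [0.4989, 0.1165, 0.1748]
ee_rot: [3.135, -0.003, -1.707]
force: [-0.1, -0.8, -1.5]
width: 0.0221
[[-0.00025624 -0.00303562]] 0.17479164554816096 [-0.09441833 -0.77435481 -1.52418799]
shift [ 0.0599 -0.0002 -0.0002] turn 0.08 dist 0.06 rot [ 1.7958e+02 -1.7000e-01 -9.7820e+01] F [-0.12 -0.35 -1.85]
```

View pics/w9.png

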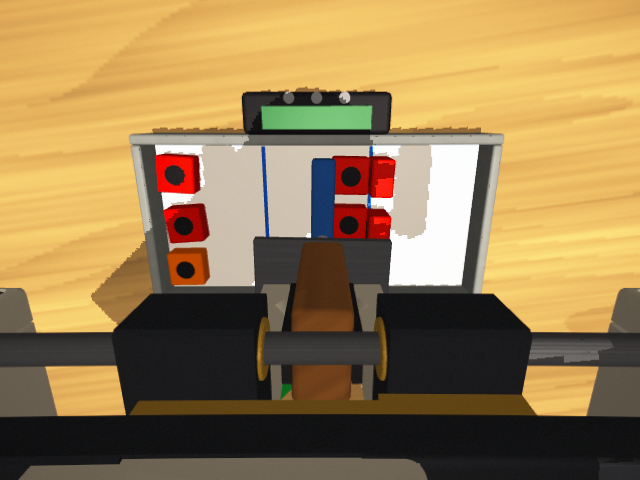

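```bash
python3 -m handwheel '[[[0.01,0.004,0,-0.0003,0],[0.01,0.008,0,-0.0003,0],[0.01,0.012,0,-0.0003,0],[0.01,0.016,0,-0.0003,0],[0.01,0.02,0,-0.0003,0],[0.01,0.024,0,-0.0003,0],[0.01,0.028,0,-0.0003,0],[0.01,0.032,0,-0.0003,0],[0.01,0.036,0,-0.0003,0],[0.01,0.040,0,-0.0003,0],[0.01,0.044,0,-0.0003,0],[0.01,0.048,0,-0.0003,0],[0.01,0.052,0,-0.0003,0],[0.01,0.056,0,-0.0003,0],[0.01,0.06,0,-0.0003,0],[0.01,0.06,0,-0.0003,0],[0.01,0.055,0,-0.02,0],[0.01,0.055,0,-0.05,0],[0.01,0.055,0,-0.08,0],[0.01,0.055,0,-0.08,0]]]'; python3 - <<'E'
from h import *
s=arm.get_state();print(s['eef_pos'],s['ee_rot'],tt(s['eef_pos']),s['force'])
im=grab_frame("scene");cv2.imwrite("pics/s10.png",cv2.resize(im[220:400,290:490],None,fx=4,fy=4,interpolation=cv2.INTER_CUBIC))
im=grab_frame("wrist");cv2.imwrite("pics/w10.png",im)
E
```

```text
t: 20.1
eef_pos: [0.4951, 0.0628, 0.2608]
ee_rot: [-3.14, 0.0, -1.706]
force: [1.7, 0.8, -1.2]
width: 0.0217
[0.49506818 0.06284946 0.26083768] [-3.14030917e+00  4.24855465e-04 -1.70629246e+00] [[ 0.0032975  -0.05673577]] [ 1.70471979  0.80414902 -1.24133583]
```

View pics/s10.png

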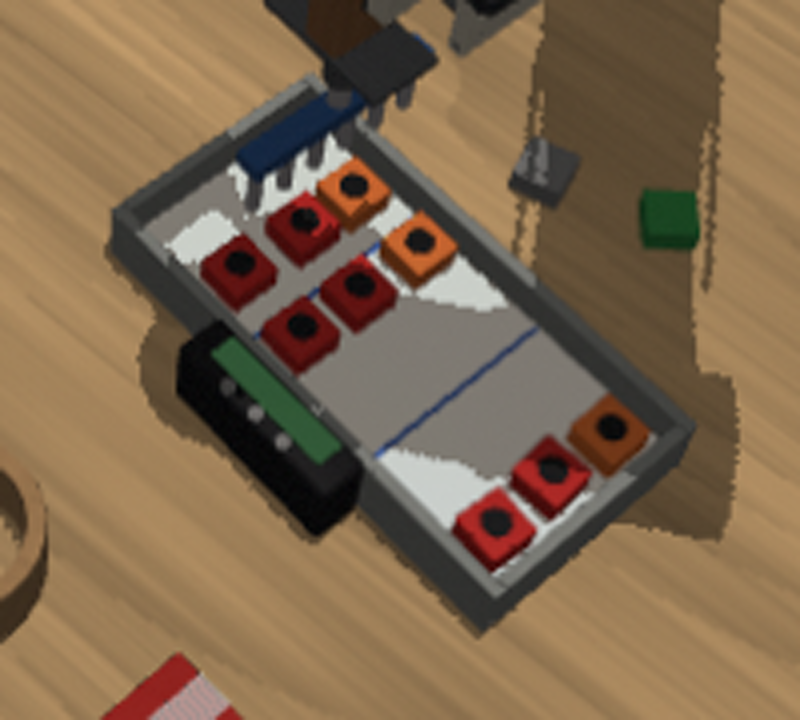

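View pics/w10.png

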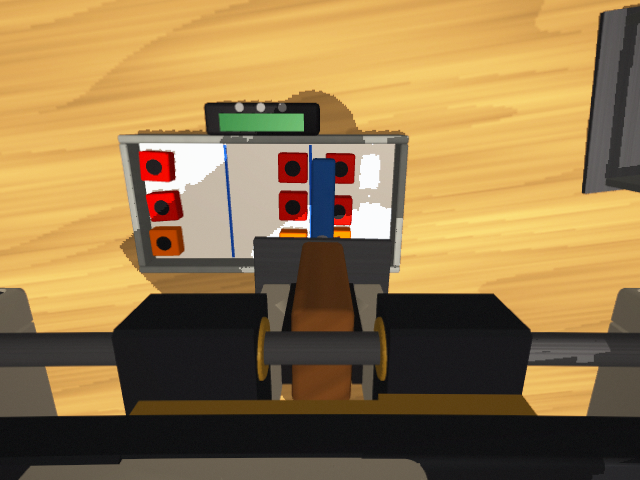

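```bash
python3 - <<'E'
from h import *
p=(np.array([(303,327),(359,287),(420,242),(240,263),(305,220),(354,186),(612,430),(553,472),(497,523)])+.5)/4-.5+np.array([290,220])
print(tt(onz("scene",p,.038)).round(3).tolist())
go(.4951,.0628,.296,-89.15)
go(.5442,-.2824,.296,-89.15)
E
```

```text
[[0.038, -0.026], [-0.001, -0.025], [-0.045, -0.025], [0.038, -0.075], [-0.007, -0.073], [-0.043, -0.073], [-0.042, 0.116], [-0.002, 0.113], [0.039, 0.115]]
shift [-0.0006 -0.0023 -0.0402] turn -8.67 dist 0.04 rot [ 1.7971e+02 -6.0000e-02 -9.7820e+01] F [-0.22 -0.28 -3.17]
shift [ 0.3348 -0.0979 -0.0403] turn -8.67 dist 0.351 rot [ 1.7971e+02 -6.0000e-02 -9.7820e+01] F [-0.22 -0.28 -3.17]
```

```bash
python3 -m handwheel '[[[0.01,0,0,-0.03,0],[0.01,0,0,-0.042,-2],[0.01,0.04,-0.012,-0.042,-5],[0.01,0.08,-0.0235,-0.042,-8.7],[0.01,0.12,-0.035,-0.042,-8.7],[0.01,0.16,-0.047,-0.042,-8.7],[0.01,0.20,-0.0585,-0.042,-8.7],[0.01,0.24,-0.07,-0.042,-8.7],[0.01,0.28,-0.082,-0.042,-8.7],[0.01,0.315,-0.092,-0.042,-8.7],[0.01,0.3348,-0.0979,-0.042,-8.7],[0.01,0.3348,-0.0979,-0.042,-8.7],[0.01,0.3348,-0.0979,-0.042,-8.7]]]'; python3 - <<'E'
from h import *
s=arm.get_state()
im=grab_frame("wrist");cv2.imwrite("pics/w11.png",im)
im=grab_frame("scene");cv2.imwrite("pics/s11.png",cv2.resize(im[100:260,160:340],None,fx=4,fy=4,interpolation=cv2.INTER_CUBIC))
print(s["eef_pos"]);go(.5442,-.2824,.29,-89.15)
E
```

```text
t: 21.28
eef_pos: [0.5433, -0.2834, 0.2951]
ee_rot: [3.133, 0.001, -1.558]
force: [0.6, 1.0, -2.4]
width: 0.0217
[ 0.54334003 -0.28341103  0.29514171]
shift [ 0.0005 -0.0005  0.0064] turn 0.01 dist 0.006 rot [ 1.7959e+02  3.0000e-02 -8.9140e+01] F [ 0.06  0.62 -1.91]
```

View pics/w11.png

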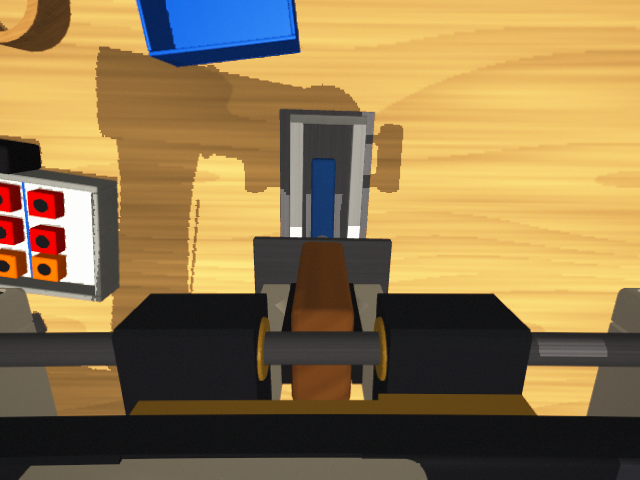

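View pics/s11.png

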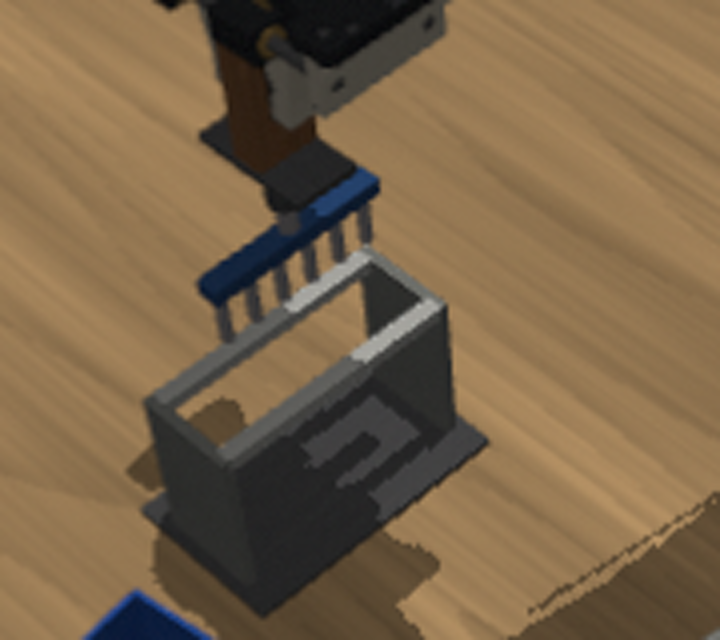

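```bash
python3 -m handwheel '[[[0.01,0.0005,-0.0005,0.02,0],[0.01,0.0005,-0.0005,0.045,0],[0.01,0.0005,-0.0005,0.07,0],[0.01,0.0005,-0.0005,0.095,0],[0.01,0.0005,-0.0005,0.12,0],[0.01,0.0005,-0.0005,0.133,0],[0.01,0.0005,-0.0005,0.139,0],[0.01,0.0005,-0.0005,0.141,0],[0.01,0.0005,-0.0005,0.141,0]]]'; python3 -m handwheel '[[[0.01,0,0,0.001,0],[0.01,0,0,0.002,0],[0.01,0,0,0.002,0]]]'
```

```text
t: 22.13
eef_pos: [0.5435, -0.2817, 0.1558]
ee_rot: [3.135, 0.0, -1.554]
force: [0.5, 0.2, -2.6]
width: 0.022
t: 22.38
eef_pos: [0.544, -0.2817, 0.1547]
ee_rot: [3.136, -0.0, -1.554]
force: [0.4, 1.0, -1.4]
width: 0.0219
```

```bash
python3 -m handwheel '[[[0.01,0,0,0.001,0],[0.01,0,0,0.002,0],[0.01,0,0,0.002,0]]]'; python3 -m handwheel '[[[0.01,0,0,0.001,0],[0.01,0,0,0.001,0],[0.01,0,0,0.001,0]]]'
```

```text
t: 22.63
eef_pos: [0.544, -0.2818, 0.1528]
ee_rot: [3.137, 0.0, -1.554]
force: [-0.7, -0.2, -2.7]
width: 0.0219
t: 22.88
eef_pos: [0.5439, -0.2818, 0.1516]
ee_rot: [3.136, 0.0, -1.555]
force: [-0.9, -0.4, -2.7]
width: 0.0217
```

```bash
python3 -m handwheel '[[[0.01,0,0,0.0007,0],[0.01,0,0,0.0007,0],[0.01,0,0,0.0007,0]]]'; python3 -m handwheel '[[[0.01,0,0,0.0006,0],[0.01,0,0,0.0006,0],[0.01,0,0,0.0006,0]]]'
```

```text
t: 23.13
eef_pos: [0.544, -0.2819, 0.1511]
ee_rot: [3.137, -0.0, -1.554]
force: [-0.6, -0.7, -0.7]
width: 0.0217
t: 23.38
eef_pos: [0.544, -0.2819, 0.1511]
ee_rot: [3.137, -0.0, -1.554]
force: [-2.5, 1.8, 5.5]
width: 0.0217
```

Seated: z stopped at 0.1511 and force rose. I release and lift away.

```bash
python3 -m handwheel '[[[0.0217,0,0,-0.0003,0],[0.04,0,0,-0.0003,0],[0.05,0,0,-0.0003,0],[0.06,0,0,-0.0003,0],[0.08,0,0,-0.0003,0],[0.08,0,0,-0.0003,0],[0.08,0,0,-0.0003,0],[0.08,0,0,-0.0003,0],[0.08,0,0,-0.0003,0],[0.08,0,0,-0.0003,0],[0.08,0,0,-0.0003,0]]]'
```

```text
t: 24.3
eef_pos: [0.5441, -0.282, 0.1514]
ee_rot: [3.137, -0.0, -1.554]
force: [-0.6, 1.4, -0.1]
width: 0.0789
```

```bash
python3 -m handwheel '[[[0.08,0,0,-0.01,0],[0.08,0,0,-0.03,0],[0.08,0,0,-0.06,0],[0.08,0,0,-0.1,0],[0.08,0,0,-0.14,0],[0.08,0,0,-0.15,0],[0.08,0,0.08,-0.15,0],[0.08,0,0.12,-0.15,0],[0.08,0,0.12,-0.15,0],[0.08,0,0.12,-0.15,0]]]'; python3 - <<'E'
from h import *
im=grab_frame("top");cv2.imwrite("pics/t12.png",im)
im=grab_frame("scene");cv2.imwrite("pics/s12.png",im);cv2.imwrite("pics/s12c.png",cv2.resize(im[140:400,180:490],None,fx=2.5,fy=2.3,interpolation=cv2.INTER_CUBIC))
print(arm.get_state()["t"],arm.get_state()["eef_pos"])
E
```

```text
t: 25.13
eef_pos: [0.4196, -0.2837, 0.3039]
ee_rot: [3.139, -0.001, -1.555]
force: [-0.4, 0.5, -0.9]
width: 0.08
25.2333 [ 0.42377977 -0.28407248  0.30371308]
```

View pics/s12c.png

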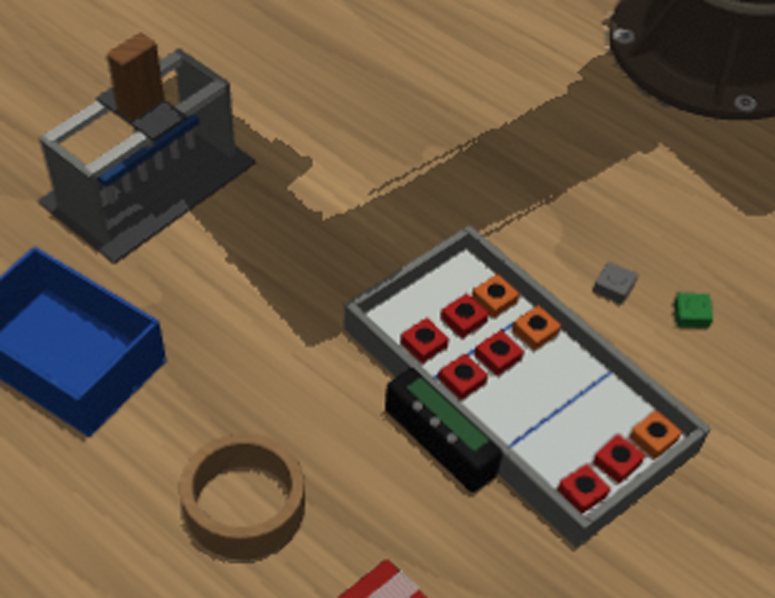

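View pics/t12.png

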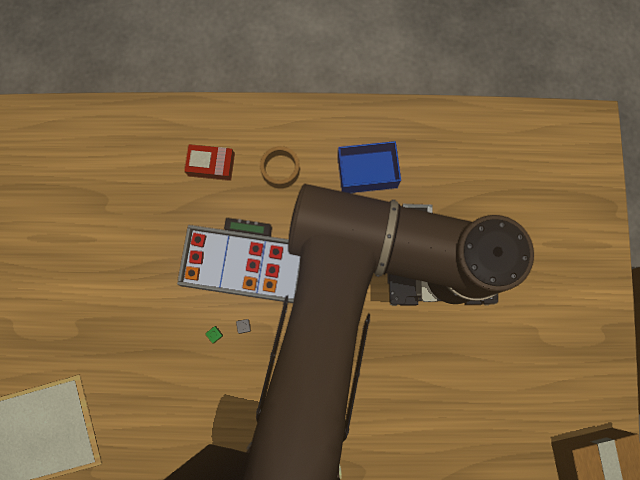

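```bash
python3 - <<'E'
from h import *
a=cv2.imread("pics/scene0.png");b=cv2.imread("pics/s12.png")
m=lambda i:cv2.inRange(cv2.cvtColor(i[150:200,215:250],cv2.COLOR_BGR2HSV),(4,110,30),(15,255,160))
for i in(a,b):
    M=cv2.moments(m(i),True);print(M['m00'],M['m10']/M['m00'],M['m01']/M['m00'])
arm.job_done();print(arm.get_state()["t"])
E
```

```text
602.0 18.599667774086377 22.267441860465116
606.0 19.075907590759076 22.480198019801982
the job is handed in; nothing more can be done
the job is handed in; nothing more can be done
```

The blocks are raked out into a single layer, the rake is back in its rest, and I handed the job in at about 25 s of the 70 s allowed.

**What I did:**
- Gripped the rake, lifted it and felt for the bed, which the tines touched at about TCP z 0.1526.
- With the tines about 23 mm above the bed, pushed the top row off the front row. Those three blocks landed standing on edge.
- Raked the front row, with the standing blocks ahead of it, along the bed at about 30 mm/s and roughly 3–6 N.
- Tipped the three standing blocks flat with the tines raised, then hung the rake back in its rest and released it.

**Last checks:**
- **Blocks:** all nine lie flat in the last images. The rows are at tray y of about −74, −25 and +114 mm, three blocks in each third, measured before the rake was hung back.
- **Rake:** it settled at the height it was gripped from (TCP z 0.1511). In the scene camera its handle is within about half a pixel of where it started, and the gripper is clear of it.
- **Bystanders:** the tape, carton and bin look unmoved in the top view.
- **Forces:** the highest reading at the wrist meant about 6 N on the bed, but I only took readings at the end of each move, so brief peaks in between were not seen.

No final check failed or disagreed. I could not read rake–block contact directly, so meeting the raking step is inferred from the wrist force and speed during the pushes.

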